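# Weigh returned filter cartridges, rack the light ones, lock the rack

## Robot

A 6-joint arm with a two-finger parallel gripper is mounted at the origin on the work surface. World frame = base frame: x ahead of the robot, y to its left, z up, the work surface at z = 0. Lengths are in mm, angles in rad, forces in N, time in s.
With the tool pointing down it reaches from about 325 to 775 mm from the base axis. Payload 9.3 kg.
Tool frame: the origin (TCP) lies on the centre line of the jaws, within the pads' length; the fingertips stand tip_extent ahead of it and the grasp point (between the pads) lies 5 mm behind it (tip_extent is the distance from the TCP to the fingertips, in mm); z points along the fingers, y is the line along which they close (so a half turn about z gives the same grasp; the last joint's range is limited). The gripper opens to 85 mm and grips with 20 to 120 N. Pads are 22 mm wide; open, the fingers measure 114 mm over their backs; the gripper's body (76 mm by 85 mm) begins 54 mm behind the grasp point. The pads swing forward as they close: fully open they stand 13 mm farther back than shut.
Start: joints at [-1.278, 0.259, 0.021, 1.334, 0, 1.418], TCP at [237.142, -496.246, 245.279] pointing down, gripper open.
Joint ranges: [-3.04, 3.04], [-0.91, 1.82], [-1.04, 1.36], [-1.92, 1.95], [-1.52, 1.45], [-3.14, 3.14]. Speed limits (rad/s): [2.22, 2.22, 2.79, 3.14, 3.14, 3.14].

## Interface

Orientations are given as a unit quaternion [w, x, y, z].
In Python, from station import * gives the robot as it stands.
- The arm moves only by the tool move_arm, never from a script. Its argument "plan" is a list of rows, each an object with "travel": the shift along the world's x, y, z scaled (see below), a list of three; "rot": the turn, a rotation vector about the world's x, y, z scaled (see below), a list of three. In form: [{"travel": [dx, dy, dz], "rot": [wx, wy, wz]}, ...]. A call has 1 to 10 rows; each row shifts and turns the commanded pose from where the row before left it; what a row does not reach is not made up. The controller multiplies each number of a shift by 0.02 m and each number of a turn by 4 degrees. A row lasts 1/10 s, in which the tool goes at most 50 mm and 8.59 degrees, less where a joint would pass 70% of its speed; a pose out of reach is approached as far as the arm can. A call with a number of a shift or a turn outside -1 to 1 is refused whole. A call with a gripper value outside its range is refused whole. "gripper" is the finger opening in mm, from 0 to 85.4, set as the call begins (left out, the last holds). The fingers move at their own pace and stop on an object; "newtons" is the grip in N (left out, the last holds). Time passes only in rows, so rows that do not move let the fingers close. It gives the time, the measured TCP pose, the force, the opening and the grip force at its end, in the units of the state.
- get_state(): the state, without advancing time (a new reading comes with each control period).
- camera(name): name is "scene" or "top" or "wrist"; returns a dict with "frame" (400x640x3 uint8, red, green, blue), "depth" (400x640 float32, mm along the optical axis (not along the pixel's ray), 0 where there is no reading), "fx", "fy", "cx", "cy" (pixels), "extrinsics" (4x4, takes a point from world to camera coordinates); the wrist camera has in their place "mount" (4x4, takes a point from camera to tool coordinates, whose origin is the TCP and whose axes are the flange's). Camera axes: x right, y down, z forward; pixel columns grow to the right and rows downward; lengths in mm; the calibration is good to about 2 mm. A picture is of the moment at which its call begins: read the wrist's pose just before it.
- hand_in(): hands the job in; it is judged then, once.
The state is a dict: "t": time; "qpos": joint angles; "joint_vel": joint speeds; "joint_torque": joint torques, N m; "tcp_pos": TCP position; "orientation": TCP orientation; "contact_force": force on the tool from outside, world axes, zero at the start; "torque": the same for the moment, N m; "grip_width": finger opening in mm; "grip_force": force on a finger pad.
Only numpy, scipy, OpenCV 4.12 (cv2) and the standard library are available. Lean on these libraries where they do the work, as an engineer would, in place of code of your own. Each camera call takes 0.05 s, during which the arm holds its last target. There are 200 camera calls.

## Task

Take the white pin of the red bar at the mouth of the aluminium rack and swing the bar up past upright, so that it stays clear of the lane. Then feel the weight of every yellow-capped filter cartridge lying on the grey returns pad: stand those lighter than 400 g upright in the lane of the rack with the green-capped spare, and put those heavier than 400 g down on the floor of the orange service tray, not on top of one another (within 35 g of the limit either place will do). Only when all are sorted, swing the red bar back until it rests fully down in its yellow catch, against its stop. Leave the spare standing in the rack and the other things on the bench where they are.

Things in the scene. Friction and masses are not known exactly. Their poses are not given: they have to be found in the camera images.
- cartridge_a: filter cartridge, square bar 50 x 50 x 105 mm: steel foot (24 mm), blue body, yellow cap. Origin at the centre of the foot's underside, z along it to the cap. Starts lying on the pad, cap roughly to the right (-y). All look alike; each weighs 160 to 640 g. Centre of mass 35 mm from the foot's underside: let go on its foot's edge leaning under 30 degrees, it rocks upright. May be absent
- cartridge_b: filter cartridge, square bar 50 x 50 x 105 mm: steel foot (24 mm), blue body, yellow cap. Origin at the centre of the foot's underside, z along it to the cap. Starts lying on the pad, cap roughly to the right (-y). All look alike; each weighs 160 to 640 g. Centre of mass 35 mm from the foot's underside: let go on its foot's edge leaning under 30 degrees, it rocks upright. May be absent
- cartridge_c: filter cartridge, square bar 50 x 50 x 105 mm: steel foot (24 mm), blue body, yellow cap. Origin at the centre of the foot's underside, z along it to the cap. Starts lying on the pad, cap roughly to the right (-y). All look alike; each weighs 160 to 640 g. Centre of mass 35 mm from the foot's underside: let go on its foot's edge leaning under 30 degrees, it rocks upright. May be absent
- cartridge_d: filter cartridge, square bar 50 x 50 x 105 mm: steel foot (24 mm), blue body, yellow cap. Origin at the centre of the foot's underside, z along it to the cap. Starts lying on the pad, cap roughly to the right (-y). All look alike; each weighs 160 to 640 g. Centre of mass 35 mm from the foot's underside: let go on its foot's edge leaning under 30 degrees, it rocks upright. May be absent
- spare: the good spare cartridge, same shape and size but with a green cap, 350 g, standing in the far end of the rack's lane; origin at the centre of its underside, z up. It stays there, standing
- rack: fixed aluminium rack: a lane along its x, which points from the open mouth (on the left) to the end wall (on the right, about world -y). Origin on the table at the lane's middle. Floor 6 mm thick; lane 64 mm wide (y +-32 mm), from its mouth at x = -181 to the end wall at 157 mm (75 mm high). Side walls 7 mm thick, tops 22 mm above the table. The spare stands at about x = 120 mm: room for four more
- pad: grey returns pad, fixed, 170 (x) x 250 (y) x 4 mm, no rim; origin under its centre
- tray: orange service tray, fixed, outside 180 (x) x 250 (y) x 16 mm high, walls and floor 5 mm thick; origin under its centre
- bar (a joint): angle of the red bar about its hinge: 0 = level across the lane's mouth, resting in the catch (hard stop); 1.57 = upright; up to 2.1 = open, leaning towards the robot. It starts down or nearly so (0 to 0.4). The hinge is stiff (0.22 N m): the bar stays where it is left and about 2 to 3 N at the pin moves it
- bar_hinge (a point): the bar's hinge axis (along the rack's x), 45 mm above the table, at rack x = -190 mm, y = -70 mm. The post beside it is 20 x 12 x 55 mm
- bar_pin (a point): grip point on the white round pull pin (12 mm thick, 47 mm long, level, along the rack's x) that sticks out of the red bar's outer side, 105 mm from the hinge; point 36 mm outside the bar's centre line (rack -x). The bar is 14 mm wide (rack x), 12 mm thick, 130 mm long; shut, it points to rack +y and ends between two yellow cheeks (55 mm high, at rack y = 45 to 61 mm)
- bottle: small clear bottle with a blue cap, 56 mm across, 130 mm tall; leave alone
- disc_filter: blue disc filter, 72 mm across, 66 mm tall; leave alone
- screwdriver: screwdriver lying on the bench near the robot; leave alone
- power_brick: black power brick 110 x 50 x 32 mm; leave alone

How it is judged (in metres and radians):
On the way, in this order (a step that is already met when the one before it is completed fails the run):
1. the red bar is swung up past upright (value of joint bar above 1.5 rad), for 0.2 s.
2. with the red bar still open, every cartridge is sorted: light ones upright in the lane, heavy ones in the tray ((((x of cartridge_a in the frame of rack between -0.152 and 0.135 m and y of cartridge_a in the frame of rack between -0.015 and 0.015 m and z of cartridge_a in the frame of rack between -0.002 and 0.012 m and angle between cartridge_a's own z axis and vertical below 0.1 rad) and contact force between cartridge_a and rack below 4.4 N) or (x of cartridge_a in the frame of tray between -0.085 and 0.085 m and y of cartridge_a in the frame of tray between -0.12 and 0.12 m and z of cartridge_a in the frame of tray below 0.04 m and contact force between cartridge_a and tray above 3.45 N)) and linear speed of each of cartridge_a, cartridge_b, cartridge_c, cartridge_d below 0.03 m/s and (((x of cartridge_b in the frame of rack between -0.152 and 0.135 m and y of cartridge_b in the frame of rack between -0.015 and 0.015 m and z of cartridge_b in the frame of rack between -0.002 and 0.012 m and angle between cartridge_b's own z axis and vertical below 0.1 rad) and contact force between cartridge_b and rack below 4.4 N) or (x of cartridge_b in the frame of tray between -0.085 and 0.085 m and y of cartridge_b in the frame of tray between -0.12 and 0.12 m and z of cartridge_b in the frame of tray below 0.04 m and contact force between cartridge_b and tray above 3.45 N)) and (((x of cartridge_c in the frame of rack between -0.152 and 0.135 m and y of cartridge_c in the frame of rack between -0.015 and 0.015 m and z of cartridge_c in the frame of rack between -0.002 and 0.012 m and angle between cartridge_c's own z axis and vertical below 0.1 rad) and contact force between cartridge_c and rack below 4.4 N) or (x of cartridge_c in the frame of tray between -0.085 and 0.085 m and y of cartridge_c in the frame of tray between -0.12 and 0.12 m and z of cartridge_c in the frame of tray below 0.04 m and contact force between cartridge_c and tray above 3.45 N)) and (((x of cartridge_d in the frame of rack between -0.152 and 0.135 m and y of cartridge_d in the frame of rack between -0.015 and 0.015 m and z of cartridge_d in the frame of rack between -0.002 and 0.012 m and angle between cartridge_d's own z axis and vertical below 0.1 rad) and contact force between cartridge_d and rack below 4.4 N) or (x of cartridge_d in the frame of tray between -0.085 and 0.085 m and y of cartridge_d in the frame of tray between -0.12 and 0.12 m and z of cartridge_d in the frame of tray below 0.04 m and contact force between cartridge_d and tray above 3.45 N)) and value of joint bar above 1 rad), for 0.3 s.
3. the red bar is swung down into its catch (value of joint bar below 0.06 rad), for 0.2 s.
At the end, for the whole second after the job is handed in: every cartridge present under 400 g stands in the rack's lane (within 15 mm of its centre line, tilt under 0.1 rad), every one over 400 g rests on the floor of the tray (from 350 to 450 g either place counts); the bar is within 0.06 rad of its stop; the spare still stands in the lane; all at rest ((((x of cartridge_a in the frame of rack between -0.152 and 0.135 m and y of cartridge_a in the frame of rack between -0.015 and 0.015 m and z of cartridge_a in the frame of rack between -0.002 and 0.012 m and angle between cartridge_a's own z axis and vertical below 0.1 rad) and contact force between cartridge_a and rack below 4.4 N) or (x of cartridge_a in the frame of tray between -0.085 and 0.085 m and y of cartridge_a in the frame of tray between -0.12 and 0.12 m and z of cartridge_a in the frame of tray below 0.04 m and contact force between cartridge_a and tray above 3.45 N)) and linear speed of each of cartridge_a, cartridge_b, cartridge_c, cartridge_d below 0.03 m/s and (((x of cartridge_b in the frame of rack between -0.152 and 0.135 m and y of cartridge_b in the frame of rack between -0.015 and 0.015 m and z of cartridge_b in the frame of rack between -0.002 and 0.012 m and angle between cartridge_b's own z axis and vertical below 0.1 rad) and contact force between cartridge_b and rack below 4.4 N) or (x of cartridge_b in the frame of tray between -0.085 and 0.085 m and y of cartridge_b in the frame of tray between -0.12 and 0.12 m and z of cartridge_b in the frame of tray below 0.04 m and contact force between cartridge_b and tray above 3.45 N)) and (((x of cartridge_c in the frame of rack between -0.152 and 0.135 m and y of cartridge_c in the frame of rack between -0.015 and 0.015 m and z of cartridge_c in the frame of rack between -0.002 and 0.012 m and angle between cartridge_c's own z axis and vertical below 0.1 rad) and contact force between cartridge_c and rack below 4.4 N) or (x of cartridge_c in the frame of tray between -0.085 and 0.085 m and y of cartridge_c in the frame of tray between -0.12 and 0.12 m and z of cartridge_c in the frame of tray below 0.04 m and contact force between cartridge_c and tray above 3.45 N)) and (((x of cartridge_d in the frame of rack between -0.152 and 0.135 m and y of cartridge_d in the frame of rack between -0.015 and 0.015 m and z of cartridge_d in the frame of rack between -0.002 and 0.012 m and angle between cartridge_d's own z axis and vertical below 0.1 rad) and contact force between cartridge_d and rack below 4.4 N) or (x of cartridge_d in the frame of tray between -0.085 and 0.085 m and y of cartridge_d in the frame of tray between -0.12 and 0.12 m and z of cartridge_d in the frame of tray below 0.04 m and contact force between cartridge_d and tray above 3.45 N)) and value of joint bar below 0.06 rad and x of spare in the frame of rack between -0.152 and 0.135 m and y of spare in the frame of rack between -0.015 and 0.015 m and z of spare in the frame of rack between -0.002 and 0.012 m and angle between spare's own z axis and vertical below 0.1 rad); the robot touches nothing.
It fails at once if the spare cartridge is toppled (angle between spare's own z axis and vertical above 0.6 rad).
It fails at once if one of the other things on the bench is pushed away (distance of any of bottle, disc_filter, screwdriver, power_brick from where it was at the start of the episode above 0.06 m).
Of cartridge_a, cartridge_b, cartridge_c, cartridge_d only 3 to 4 are there at a start; the rules pass over those that are not, and their reading is None.
At some moment in a run one of cartridge_a, cartridge_b, cartridge_c, cartridge_d may be knocked a few centimetres aside while the robot is not near it.
Once in a run the grip may slacken for a moment while it holds something.
It also fails if it takes over 210 s, if anything falls off the work surface, if the arm or the gripper's body presses on something with over 40 N, if the wrist force passes 120 N, or if a joint passes its speed limit or range.

## Working session

There is one attempt and no reset: what is moved stays moved. The work goes in short steps, Python scripts to look and compute and a tool call to move; the robot and the scene stay as the last step left them, time stands still between calls to the robot, and variables do not carry over. Pictures are saved under pics/ and viewed, at most 14 in all, crops included, and the job is handed in when it is done.

Besides the shell and the picture viewer there is one more tool, called after "Request:" as name([rows], argument=value, ...), one row to a line, values as JSON. move_arm: Moves the arm, as the interface text tells. Its arguments: {"type":"object","properties":{"plan":{"type":"array"},"gripper":{"type":"number"},"newtons":{"type":"number"}},"required":["plan"]}

```bash
ls; mkdir -p pics; cat > h.py <<'E'
from station import *
import numpy as np, cv2
def save(n,c):
    cv2.imwrite(n,cv2.cvtColor(c["frame"],cv2.COLOR_RGB2BGR))
def world(c,tcp=None):
    """per-pixel world points from depth"""
    d=c["depth"]; v,u=np.mgrid[0:d.shape[0],0:d.shape[1]]
    P=np.stack([(u-c["cx"])/c["fx"]*d,(v-c["cy"])/c["fy"]*d,d],-1)
    T=np.linalg.inv(c["extrinsics"]) if tcp is None else tcp@c["mount"]
    return P@T[:3,:3].T+T[:3,3]
def tcpT(s):
    from scipy.spatial.transform import Rotation as R
    q=s["orientation"];T=np.eye(4);T[:3,:3]=R.from_quat([q[1],q[2],q[3],q[0]]).as_matrix();T[:3,3]=s["tcp_pos"];return T
E
python3 - <<'E'
from h import *
s=get_state();print(s)
for n in("scene","top"):
    c=camera(n);save(f"pics/{n}0.png",c);np.savez(f"{n}0.npz",**c)
    print(n,c["fx"],c["cx"],c["cy"],c["extrinsics"].round(3).tolist())
E
```

```text
pics
{'t': 0.0, 'qpos': array([-1.27758503e+00,  2.59157232e-01,  2.07373612e-02,  1.33370387e+00,
        2.02245227e-06,  1.41821194e+00]), 'joint_vel': array([-0.00038383, -0.00137657,  0.00043407, -0.00112779,  0.00038359,
        0.00063257]), 'joint_torque': array([-4.38387506e-04, -5.55633903e+01,  3.44531286e+01,  1.37086576e-02,
       -1.47309588e-04,  1.80855591e-05]), 'tcp_pos': array([ 237.06946613, -495.97600304,  244.67555195]), 'orientation': array([-6.62136997e-04,  9.75260742e-01,  2.21056653e-01, -4.56202872e-05]), 'contact_force': array([-0.24084296,  0.16496272,  0.29411874]), 'torque': array([-0.02193988,  0.05115141,  0.02570187]), 'grip_force': 0.0, 'grip_width': 85.57524534808718}
scene 376.0935352598502 330.89582414597226 197.74104865562063 [[-0.466, 0.885, -0.001, 215.209], [0.569, 0.298, -0.766, -277.835], [-0.677, -0.357, -0.643, 1451.979], [0.0, 0.0, 0.0, 1.0]]
top 519.7695975119696 316.68778014923714 200.40643880066114 [[-0.009, -1.0, 0.009, 23.906], [-0.998, 0.008, -0.061, 539.7], [0.061, -0.009, -0.998, 1501.688], [0.0, 0.0, 0.0, 1.0]]
```

View pics/top0.png

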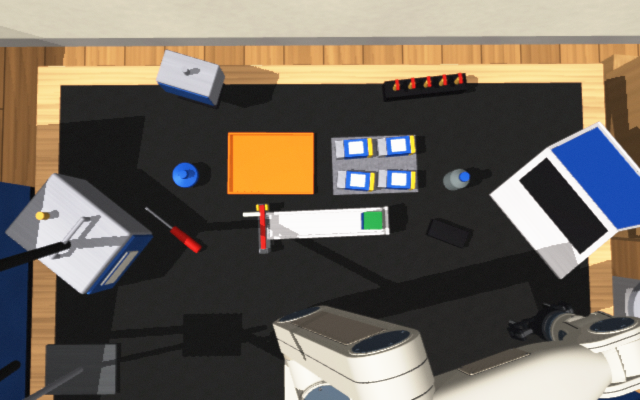

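View pics/scene0.png

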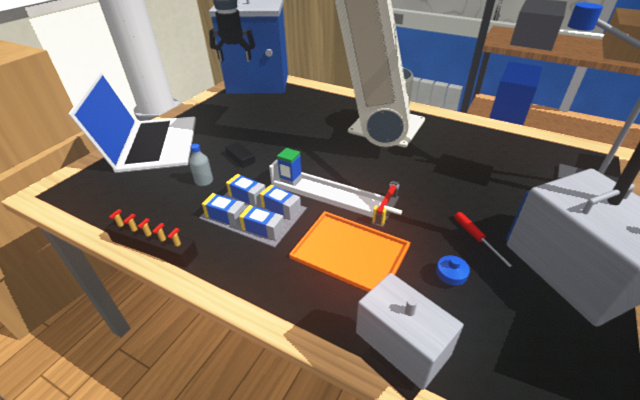

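The top view shows four yellow-capped cartridges on the pad (about (355,148), (398,146), (357,180), (398,179)). The tray is at (271,163), and the rack runs from (262,222) to (388,220) with the green spare at (373,220). The red bar is nearly shut at (263,228), with its white pin at (251,214). Next I measure these.

```bash
python3 - <<'E'
from h import *
c=dict(np.load("top0.npz"));W=world(c);hsv=cv2.cvtColor(c["frame"],cv2.COLOR_RGB2HSV)
def m(lo,hi,box):
    k=cv2.inRange(hsv,lo,hi);z=np.zeros_like(k);x0,y0,x1,y1=box;z[y0:y1,x0:x1]=k[y0:y1,x0:x1];return z
def rep(n,k,a=15):
    cn,l,st,ce=cv2.connectedComponentsWithStats(k)
    for i in range(1,cn):
        if st[i,4]<a: continue
        p=W[l==i];r=cv2.minAreaRect(p[:,:2].astype(np.float32))
        print(n,ce[i].round(1),st[i,4],"med",np.median(p,0).round(1),"rect",np.round(r[0],1),np.round(r[1],1),round(r[2],1),"z",np.percentile(p[:,2],[5,95]).round(1))
rep("tray",m((8,150,120),(20,255,255),(215,120,325,205)),200)
rep("yel",m((22,130,120),(35,255,255),(325,125,425,200)),8)
rep("blue",m((100,120,60),(125,255,255),(325,125,425,200)))
rep("green",m((45,120,60),(80,255,255),(300,190,400,250)))
rep("red",m((0,150,100),(6,255,255),(240,190,285,260)),8)
rep("yelcatch",m((22,130,120),(35,255,255),(240,190,285,260)),5)
# high things in pad area
k=((W[...,2]>40)&(W[...,2]<75)).astype(np.uint8);k[:125]=0;k[200:]=0;k[:,:325]=0;k[:,425:]=0
rep("tops",k,100)
k=m((0,0,60),(180,70,255),(325,125,425,200));rep("pad",(k>0).astype(np.uint8)*(W[...,2]<12).astype(np.uint8),100)
k=m((0,0,150),(180,60,255),(240,190,400,250));rep("rack",k,8)
# walls tops
k2=((W[...,2]>15)&(W[...,2]<30)).astype(np.uint8);k2[:200]=0;k2[245:]=0;k2[:,:265]=0;k2[:,395:]=0;rep("walls",k2,20)
for y in range(205,243,1): print(y,W[y,300].round(0),W[y,340].round(0),c["frame"][y,300])
E
```

```text
tray [270.4 162.9] 5415 med [652.2 153.7   5.1] rect [597.7 157.1] [255.1 298.5] 89.4 z [-1.1 16.3]
yel [412.4 144.4] 77 med [ 696.6 -257.2   53. ] rect [ 703.7 -262.7] [58.8 23.7] 3.2 z [ 3.2 58.7]
yel [369.9 147. ] 74 med [ 691.6 -134.6   52. ] rect [ 694.3 -137.7] [17.9 56.4] 88.0 z [ 4.1 58.7]
yel [412.8 180. ] 72 med [ 593.7 -256.    53. ] rect [ 518.7 -129. ] [ 44.6 352.3] 31.0 z [ 4.5 58.7]
yel [371.8 181.5] 71 med [ 589.1 -138.6   52.7] rect [ 593.7 -141.4] [16.4 55.6] 84.2 z [ 2.2 58.6]
blue [397.6 146.6] 251 med [ 686.8 -214.9   53.2] rect [598.  -94.1] [ 75.1 388. ] 38.8 z [22.6 58.9]
blue [355.2 149.2] 252 med [681.4 -90.5  52.9] rect [582.7 -55.2] [ 76.3 314.9] 70.4 z [21.9 58.8]
blue [357.1 180.9] 239 med [590.1 -96.4  52.7] rect [598.4 -97.5] [67.1 57.7] 85.2 z [26.  58.3]
blue [397.7 179.5] 239 med [ 594.3 -211.    53.1] rect [ 546.5 -101.4] [ 71.7 327.3] 24.0 z [26.  58.2]
green [372.5 220. ] 306 med [ 479.2 -131.5  110.5] rect [475.5 -61. ] [ 46.6 191.8] 3.0 z [105.7 115.4]
red [262.4 226.9] 208 med [466.1 175.3  51.1] rect [468.3 108.4] [122.9 147.4] 2.9 z [45.1 57
[... 2851 characters left out ...]
  6.] [456. -48.   7.] [253 252 252]
230 [454.  69.   5.] [453. -48.  10.] [253 252 252]
231 [451.  69.   4.] [450. -48.   4.] [252 251 251]
232 [448.  69.   3.] [447. -49.  -0.] [252 251 251]
233 [445.  69.  -2.] [444. -48.   5.] [252 251 251]
234 [442.  69.   1.] [441. -48.  18.] [251 249 249]
235 [439.  69.   5.] [438. -47.  20.] [237 235 234]
236 [437.  69.  18.] [435. -49.  -1.] [251 250 250]
237 [434.  69.  22.] [433. -48.   1.] [248 246 245]
238 [431.  69.   2.] [430. -48.   5.] [122 119 117]
239 [428.  69.  -1.] [427. -48.  -1.] [32 31 30]
240 [425.  69.   1.] [424. -48.  -1.] [25 24 24]
241 [422.  69.  -1.] [421. -48.   6.] [23 25 21]
242 [419.  69.  -2.] [418. -48.   8.] [25 23 23]
```

Request:
move_arm([
  {"travel": [0.37,1,0],"rot": [0,0,0.46]},
  {"travel": [0.37,1,0],"rot": [0,0,0.46]},
  {"travel": [0.37,1,0],"rot": [0,0,0.46]},
  {"travel": [0.37,1,0],"rot": [0,0,0.46]},
  {"travel": [0.37,1,0],"rot": [0,0,0.46]},
  {"travel": [0.37,1,0],"rot": [0,0,0.46]},
  {"travel": [0.37,1,0],"rot": [0,0,0.46]},
  {"travel": [0.37,1,0],"rot": [0,0,0.46]},
  {"travel": [0.37,1,0],"rot": [0,0,0.46]},
  {"travel": [0.37,1,0],"rot": [0,0,0.46]},
], gripper=45)

```text
t: 1.1
tcp_pos: [311.3, -294.9, 245.2]
orientation: [-0.0, 0.927, 0.375, -0.0]
contact_force: [0.4, -1.0, -0.3]
grip_width: 45.0
grip_force: 0.0
```

Request:
move_arm([
  {"travel": [0.37,1,0],"rot": [0,0,0.46]},
  {"travel": [0.37,1,0],"rot": [0,0,0.46]},
  {"travel": [0.37,1,0],"rot": [0,0,0.46]},
  {"travel": [0.37,1,0],"rot": [0,0,0.46]},
  {"travel": [0.37,1,0],"rot": [0,0,0.46]},
  {"travel": [0.37,1,0],"rot": [0,0,0.46]},
  {"travel": [0.37,1,0],"rot": [0,0,0.46]},
  {"travel": [0.37,1,0],"rot": [0,0,0.46]},
  {"travel": [0.37,1,0],"rot": [0,0,0.46]},
  {"travel": [0.37,1,0],"rot": [0,0,0.46]},
])

```text
t: 2.1
tcp_pos: [385.1, -95.0, 245.2]
orientation: [-0.0, 0.855, 0.518, -0.0]
contact_force: [0.9, 0.1, -0.1]
grip_width: 45.1
grip_force: 0.0
```

Request:
move_arm([
  {"travel": [0.37,1,0],"rot": [0,0,0.46]},
  {"travel": [0.37,1,0],"rot": [0,0,0.46]},
  {"travel": [0.37,1,0],"rot": [0,0,0.46]},
  {"travel": [0.37,1,0],"rot": [0,0,0.46]},
  {"travel": [0.37,1,0],"rot": [0,0,0.46]},
  {"travel": [0.37,1,0],"rot": [0,0,0.46]},
  {"travel": [0.37,1,0],"rot": [0,0,0.46]},
  {"travel": [0.37,1,0],"rot": [0,0,0.46]},
  {"travel": [0.37,1,0],"rot": [0,0,0.46]},
  {"travel": [0.37,1,0],"rot": [0,0,0.46]},
])

```text
t: 3.1
tcp_pos: [459.0, 104.9, 245.2]
orientation: [-0.0, 0.761, 0.648, -0.0]
contact_force: [0.5, 0.5, 0.3]
grip_width: 45.0
grip_force: 0.0
```

Request:
move_arm([
  {"travel": [0.35,0.89,-0.5],"rot": [0,0,0.467]},
  {"travel": [0.35,0.89,-0.5],"rot": [0,0,0.467]},
  {"travel": [0.35,0.89,-0.5],"rot": [0,0,0.467]},
  {"travel": [0.35,0.89,-0.5],"rot": [0,0,0.467]},
  {"travel": [0.35,0.89,-0.5],"rot": [0,0,0.467]},
  {"travel": [0.35,0.89,-0.5],"rot": [0,0,0.467]},
  {"travel": [0,0,-0.5],"rot": [0,0,0]},
  {"travel": [0,0,0],"rot": [0,0,0]},
])

```text
t: 3.9
tcp_pos: [500.2, 210.7, 173.6]
orientation: [-0.001, 0.695, 0.719, -0.001]
contact_force: [-0.1, -0.0, -0.9]
grip_width: 45.2
grip_force: 0.0
```

```bash
python3 - <<'E'
from h import *
s=get_state();T=tcpT(s);print(T.round(3).tolist())
c=camera("wrist");save("pics/w1.png",c);np.savez("w1.npz",**c,T=T);print(c["mount"].round(3).tolist(),c["fx"],c["cx"],c["cy"])
W=world(c,T);hsv=cv2.cvtColor(c["frame"],cv2.COLOR_RGB2HSV)
k=cv2.inRange(hsv,(0,150,80),(6,255,255));p=W[(k>0)&(c["depth"]>0)];print("red",len(p),np.percentile(p,[2,50,98],0).round(1))
E
```

```text
[[-0.035, 0.999, -0.003, 500.241], [0.999, 0.035, -0.001, 210.728], [-0.001, -0.003, -1.0, 173.613], [0.0, 0.0, 0.0, 1.0]]
[[-0.001, -0.95, -0.312, 80.158], [1.0, -0.001, -0.0, -0.349], [-0.0, -0.312, 0.95, -129.102], [0.0, 0.0, 0.0, 1.0]] 287.2758288516231 317.8489654923503 198.29509493618116
red 2426 [[398.  168.   14.3]
 [438.5 178.4  51.5]
 [521.9 370.   53.7]]
```

View pics/w1.png

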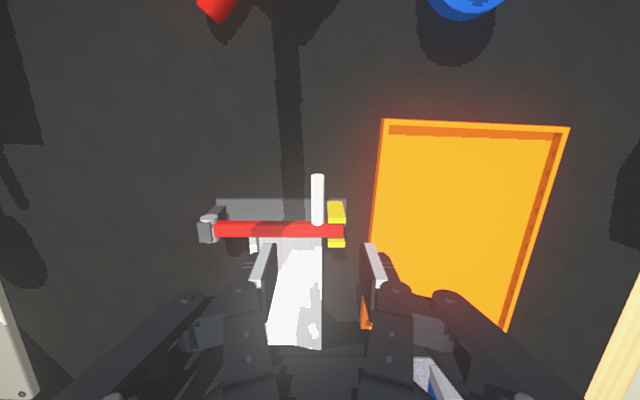

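The wrist view shows the bar level at rows 222-237. The white pin is at (317,200), between the two pads at about (262,265) and (375,265). Next I measure the pin and the fingertips.

```bash
python3 - <<'E'
from h import *
c=dict(np.load("w1.npz"));T=c["T"];W=world(c,T)
p=W[178:218,313:322].reshape(-1,3);print("pin",np.median(p,0),np.percentile(p,[5,95],0).round(1).tolist())
for u in(225,250,280,300,320,338):print(u,W[226:234,u].mean(0).round(1))
Tl=(np.c_[W.reshape(-1,3),np.ones(W.size//3)]@np.linalg.inv(T).T)[:,:3].reshape(W.shape)
for b in((240,275,250,285),(240,275,362,390)):
    q=Tl[b[0]:b[1],b[2]:b[3]].reshape(-1,3);q=q[q[:,2]<60];print("pad tool",np.percentile(q,[2,50,98],0).round(1).tolist())
E
```

```text
pin [498.76553727 209.28716538  52.14075117] [[495.0, 191.7, 50.7], [502.5, 226.1, 53.5]]
225 [412.  173.8  51.5]
250 [435.9 174.7  51.7]
280 [464.6 176.1  52.5]
300 [483.7 176.7  52.4]
320 [502.7 177.6  52.9]
338 [519.7 178.4  53.4]
pad tool [[-4.9, -33.9, -21.8], [10.4, -25.4, -5.5], [11.4, -22.9, 9.7]]
pad tool [[2.4, 21.8, -21.8], [10.4, 25.7, -7.8], [11.3, 34.3, 6.0]]
```

Request:
move_arm([
  {"travel": [0,0.1,-1],"rot": [0,0,0]},
  {"travel": [-0.06,0,-1],"rot": [0,0,0]},
  {"travel": [0,0,-1],"rot": [0,0,0]},
  {"travel": [0,0,-1],"rot": [0,0,0]},
  {"travel": [0,0,-1],"rot": [0,0,0]},
  {"travel": [0,0,-1],"rot": [0,0,0]},
  {"travel": [0,0,-0.6],"rot": [0,0,0]},
  {"travel": [0,0,0],"rot": [0,0,0]},
])

```text
t: 4.75
tcp_pos: [499.3, 211.9, 42.5]
orientation: [-0.0, 0.695, 0.719, -0.001]
contact_force: [0.1, -1.0, 0.7]
grip_width: 45.1
grip_force: 0.0
```

Request:
move_arm([
  {"travel": [0,0,0],"rot": [0,0,0]},
  {"travel": [0,0,0],"rot": [0,0,0]},
  {"travel": [0,0,0],"rot": [0,0,0]},
  {"travel": [0,0,0],"rot": [0,0,0]},
  {"travel": [0,0,0],"rot": [0,0,0]},
], gripper=0, newtons=40)

```text
t: 5.25
tcp_pos: [499.3, 212.6, 43.6]
orientation: [-0.0, 0.695, 0.719, -0.0]
contact_force: [-4.4, -0.8, 1.7]
grip_width: 10.2
grip_force: 39.1
```

Request:
move_arm([
  {"travel": [-0.075,0,0.784],"rot": [0,0,0]},
  {"travel": [-0.19,-0.007,0.764],"rot": [0,0,0]},
  {"travel": [-0.3,-0.01,0.727],"rot": [0,0,0]},
  {"travel": [-0.41,-0.014,0.673],"rot": [0,0,0]},
  {"travel": [-0.5,-0.017,0.605],"rot": [0,0,0]},
  {"travel": [-0.59,-0.02,0.523],"rot": [0,0,0]},
  {"travel": [-0.66,-0.023,0.428],"rot": [0,0,0]},
  {"travel": [0,0,0],"rot": [0,0,0]},
])

```text
t: 6.05
tcp_pos: [449.3, 211.0, 137.7]
orientation: [0.004, 0.695, 0.719, 0.005]
contact_force: [9.7, -2.9, 14.7]
grip_width: 10.5
grip_force: 40.4
```

Request:
move_arm([
  {"travel": [-0.717,-0.025,0.325],"rot": [0,0,0]},
  {"travel": [-0.758,-0.026,0.214],"rot": [0,0,0]},
  {"travel": [-0.78,-0.027,0.1],"rot": [0,0,0]},
  {"travel": [-0.787,-0.027,-0.02],"rot": [0,0,0]},
  {"travel": [-0.776,-0.027,-0.136],"rot": [0,0,0]},
  {"travel": [-0.747,-0.026,-0.25],"rot": [0,0,0]},
  {"travel": [0,0,0],"rot": [0,0,0]},
  {"travel": [0,0,0],"rot": [0,0,0]},
])

```text
t: 6.85
tcp_pos: [353.7, 207.6, 139.8]
orientation: [0.001, 0.695, 0.719, 0.001]
contact_force: [-8.9, -2.7, 20.4]
grip_width: 10.3
grip_force: 45.9
```

Request:
move_arm([
  {"travel": [0,0,0],"rot": [0,0,0]},
  {"travel": [0,0,0],"rot": [0,0,0]},
  {"travel": [0,0,0],"rot": [0,0,0]},
  {"travel": [0,0,0.5],"rot": [0,0,0]},
  {"travel": [0,0,1],"rot": [0,0,0]},
  {"travel": [0,0,1],"rot": [0,0,0]},
  {"travel": [0,0,1],"rot": [0,0,0]},
  {"travel": [0,0,1],"rot": [0,0,0]},
  {"travel": [0.5,0,1],"rot": [0,0,0]},
  {"travel": [1,0,0.5],"rot": [0,0,0]},
], gripper=40)

```text
t: 7.85
tcp_pos: [384.1, 207.7, 260.7]
orientation: [0.001, 0.695, 0.719, 0.001]
contact_force: [0.4, -0.3, 0.5]
grip_width: 39.9
grip_force: 0.0
```

Request:
move_arm([
  {"travel": [0.75,-1,0],"rot": [0,0,-0.175]},
  {"travel": [0.75,-1,0],"rot": [0,0,-0.175]},
  {"travel": [0.75,-1,0],"rot": [0,0,-0.175]},
  {"travel": [0.75,-1,0],"rot": [0,0,-0.175]},
  {"travel": [0.75,-1,0],"rot": [0,0,-0.175]},
  {"travel": [0.75,-1,0],"rot": [0,0,-0.175]},
  {"travel": [0.75,-1,0],"rot": [0,0,-0.175]},
  {"travel": [0.75,-1,0],"rot": [0,0,-0.175]},
  {"travel": [0.75,-1,0],"rot": [0,0,-0.175]},
  {"travel": [0.75,-1,0],"rot": [0,0,-0.175]},
], gripper=66)

```text
t: 8.85
tcp_pos: [534.7, 6.6, 258.6]
orientation: [0.0, 0.738, 0.675, 0.0]
contact_force: [0.2, -0.7, -0.1]
grip_width: 66.2
grip_force: 0.0
```

```bash
cat >> h.py <<'E'
def tops():
    """lying/standing cartridges: top rects, from the top camera, in the bench area right of pad/tray"""
    c=camera("top");W=world(c)
    k=((W[...,2]>40)&(W[...,2]<75)&(W[...,0]>530)&(W[...,0]<760)&(W[...,1]>-300)&(W[...,1]<290)).astype(np.uint8)
    n,l,st,ce=cv2.connectedComponentsWithStats(k)
    for i in range(1,n):
        if st[i,4]<150: continue
        p=W[l==i];r=cv2.minAreaRect(p[:,:2].astype(np.float32));a=r[2] if r[1][0]<r[1][1] else r[2]-90
        b=np.radians(a);g=np.array(r[0])+19.5*np.array([np.sin(b),-np.cos(b)])
        print("cart",np.round(r[0],1),np.round(sorted(r[1]),1),"jaw deg",round(a,1),"grasp",g.round(1))
    return c
def force(n=12):
    F=[]
    for _ in range(n): camera("wrist");s=get_state();F.append(np.r_[s["contact_force"],s["joint_torque"]])
    F=np.array(F);print("F",F.mean(0).round(3),"sem",(F.std(0)/n**.5).round(3)[:3],"tcp",s["tcp_pos"].round(1),"grip",s["grip_width"].round(1),"t",s["t"])
E
python3 - <<'E'
from h import *
c=tops();W=world(c);np.savez("top1.npz",**c)
k=cv2.inRange(cv2.cvtColor(c["frame"],cv2.COLOR_RGB2HSV),(0,150,80),(6,255,255));k[:, :220]=0;k[:,300:]=0;k[:180]=0;k[280:]=0
p=W[k>0];print("bar",len(p),np.percentile(p,[2,50,98],0).round(0).tolist())
s=get_state();print(s["tcp_pos"],s["qpos"].round(3))
E
```

```text
cart [ 694.2 -209.1] [ 51.5 105.9] jaw deg 4.9 grasp [ 695.9 -228.5]
cart [688.5 -87.4] [ 51.7 105.8] jaw deg 4.3 grasp [ 690.  -106.8]
cart [ 597.4 -208.1] [ 50.4 105.5] jaw deg -3.0 grasp [ 596.4 -227.6]
cart [ 592.9 -119.4] [48.8 50.4] jaw deg 84.1 grasp [ 612.3 -121.4]
bar 132 [[333.0, 165.0, 1.0], [370.0, 172.0, 118.0], [397.0, 182.0, 168.0]]
[536.76108788   4.13519555 258.03561588] [-1.480e-01  2.320e-01  1.800e-02  1.356e+00 -1.000e-03  1.514e+00]
```

Request:
move_arm([
  {"travel": [0.475,-0.958,-1],"rot": [0,0,0]},
  {"travel": [0.475,-0.958,-1],"rot": [0,0,0]},
  {"travel": [0.475,-0.958,-1],"rot": [0,0,0]},
  {"travel": [0.475,-0.958,-1],"rot": [0,0,0]},
  {"travel": [0.475,-0.958,-1],"rot": [0,0,0]},
  {"travel": [0.475,-0.958,-1],"rot": [0,0,0]},
  {"travel": [0,0,0],"rot": [0,0,0]},
  {"travel": [0,0,0],"rot": [0,0,0]},
])

```text
t: 9.7
tcp_pos: [591.0, -107.5, 138.0]
orientation: [-0.001, 0.738, 0.675, -0.0]
contact_force: [-0.2, -0.7, 0.4]
grip_width: 65.9
grip_force: 0.0
```

```bash
python3 - <<'E'
from h import *
s=get_state();T=tcpT(s);c=camera("wrist");save("pics/w2.png",c);np.savez("w2.npz",**c,T=T);force()
W=world(c,T);k=((W[...,2]>46)&(W[...,2]<60)&(W[...,0]>560)&(W[...,0]<630)&(W[...,1]>-155)&(W[...,1]<-20)).astype(np.uint8)
p=W[k>0];print(len(p),cv2.minAreaRect(p[:,:2].astype(np.float32)))
E
```

```text
Traceback (most recent call last):
  File "h.py", line 28, in force
    F=np.array(F);print("F",F.mean(0).round(3),"sem",(F.std(0)/n**.5).round(3)[:3],"tcp",s["tcp_pos"].round(1),"grip",s["grip_width"].round(1),"t",s["t"])
                                                                                                                      ^^^^^^^^^^^^^^^^^^^^^
AttributeError: 'float' object has no attribute 'round'
```

View pics/w2.png

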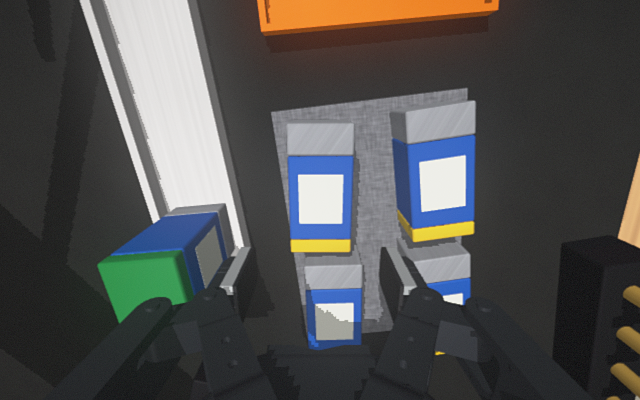

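The wrist view shows the target cartridge, cap toward me, at about (320,185). The pads straddle it at columns 240 and 395, and there is clear floor on both sides.

```bash
sed -i 's/s\["grip_width"\].round(1)/round(s["grip_width"],1)/' h.py; python3 - <<'E'
from h import *
c=dict(np.load("w2.npz"));W=world(c,c["T"]);k=((W[...,2]>46)&(W[...,2]<60)&(W[...,0]>560)&(W[...,0]<630)&(W[...,1]>-150)&(W[...,1]<-20)).astype(np.uint8)
k=cv2.morphologyEx(k,cv2.MORPH_OPEN,np.ones((5,5)))
p=W[k>0];print(len(p),cv2.minAreaRect(p[:,:2].astype(np.float32)))
force(10)
E
```

```text
8294 ((593.3948364257812, -92.73589324951172), (105.1751480102539, 50.197021484375), 84.98958587646484)
F [ 6.3000e-02 -9.0000e-03 -1.6700e-01  2.0000e-02 -6.4022e+01  3.2484e+01
  4.0000e-03  0.0000e+00  0.0000e+00] sem [0.146 0.108 0.21 ] tcp [ 591.1 -107.4  138. ] grip 66.2 t 10.85
```

Request:
move_arm([
  {"travel": [0.03,-0.23,-1],"rot": [0,0,0]},
  {"travel": [0,0,-1],"rot": [0,0,0]},
  {"travel": [0,0,-1],"rot": [0,0,0]},
  {"travel": [0,0,-1],"rot": [0,0,0]},
  {"travel": [0,0,-1],"rot": [0,0,0]},
  {"travel": [0,0,-0.5],"rot": [0,0,0]},
  {"travel": [0,0,0],"rot": [0,0,0]},
])

```text
t: 11.55
tcp_pos: [591.0, -111.8, 26.8]
orientation: [-0.001, 0.738, 0.675, -0.001]
contact_force: [0.1, 0.8, 0.1]
grip_width: 66.0
grip_force: 0.0
```

Request:
move_arm([
  {"travel": [0,0,0],"rot": [0,0,0]},
  {"travel": [0,0,0],"rot": [0,0,0]},
  {"travel": [0,0,0],"rot": [0,0,0]},
  {"travel": [0,0,0],"rot": [0,0,0]},
  {"travel": [0,0,0.5],"rot": [0,0,0]},
  {"travel": [0,0,1],"rot": [0,0,0]},
  {"travel": [0,0,1],"rot": [0,0,0]},
  {"travel": [0,0,1],"rot": [0,0,0]},
  {"travel": [0,0,1],"rot": [0,0,0]},
  {"travel": [0,0,1],"rot": [0,0,0]},
], gripper=0, newtons=90)

```text
t: 12.55
tcp_pos: [591.3, -111.8, 139.1]
orientation: [-0.0, 0.738, 0.675, -0.0]
contact_force: [0.0, 0.6, -5.1]
grip_width: 48.9
grip_force: 93.8
```

```bash
python3 - <<'E'
from h import *
camera("wrist");camera("wrist")
force(14)
E
```

```text
F [ 1.6300e-01  1.2700e-01 -4.4800e+00  1.6000e-02 -6.7199e+01  3.4319e+01
  9.6000e-02  1.5800e-01  0.0000e+00] sem [0.142 0.102 0.154] tcp [ 591.7 -112.   137.9] grip 49.4 t 13.35
```

Weight estimate is about 440 g ±26, clearly above 352 g, so it goes in the tray. Next I measure the tray pose precisely.

```bash
python3 - <<'E'
from h import *
c=dict(np.load("top0.npz"));hsv=cv2.cvtColor(c["frame"],cv2.COLOR_RGB2HSV)
k=cv2.inRange(hsv,(8,150,60),(20,255,255));z=np.zeros_like(k);z[120:205,215:325]=k[120:205,215:325]
z=cv2.morphologyEx(z,cv2.MORPH_OPEN,np.ones((5,5)))
cnt=max(cv2.findContours(z,0,2)[0],key=cv2.contourArea);b=cv2.boxPoints(cv2.minAreaRect(cnt))
Ti=np.linalg.inv(c["extrinsics"]);out=[]
for u,v in b:
    d=Ti[:3,:3]@np.array([(u-c["cx"])/c["fx"],(v-c["cy"])/c["fy"],1]);o=Ti[:3,3];out.append(o+d*(16-o[2])/d[2])
out=np.array(out);print(out.round(1),out.mean(0).round(1),np.linalg.norm(np.diff(out,axis=0),axis=1).round(1))
E
```

```text
[[743.6 281.3  16. ]
 [741.8  25.5  16. ]
 [558.7  27.   16. ]
 [560.8 281.   16. ]] [651.2 153.7  16. ] [255.8 183.1 254. ]
```

Request:
move_arm([
  {"travel": [0.064,0.95,0],"rot": [0,0,0.11]},
  {"travel": [0.064,0.95,0],"rot": [0,0,0.11]},
  {"travel": [0.064,0.95,0],"rot": [0,0,0.11]},
  {"travel": [0.064,0.95,0],"rot": [0,0,0.11]},
  {"travel": [0.064,0.95,0],"rot": [0,0,0.11]},
  {"travel": [0.064,0.95,0],"rot": [0,0,0.11]},
  {"travel": [0.064,0.95,0],"rot": [0,0,0.11]},
  {"travel": [0.064,0.95,0],"rot": [0,0,0.11]},
  {"travel": [0.064,0.95,0],"rot": [0,0,0.11]},
  {"travel": [0.064,0.95,0],"rot": [0,0,0.11]},
])

```text
t: 14.35
tcp_pos: [604.5, 78.8, 138.0]
orientation: [0.0, 0.711, 0.703, 0.0]
contact_force: [0.9, -0.6, -4.0]
grip_width: 49.1
grip_force: 94.8
```

Request:
move_arm([
  {"travel": [0.06,0.95,0],"rot": [0,0,-0.05]},
  {"travel": [0.06,0.95,0],"rot": [0,0,-0.05]},
  {"travel": [0.06,0.95,0],"rot": [0,0,-0.05]},
  {"travel": [0.06,0.95,0],"rot": [0,0,-0.05]},
  {"travel": [0.06,0.95,-1],"rot": [0,0,0]},
  {"travel": [0.06,0.95,-1],"rot": [0,0,0]},
  {"travel": [0,0,-1],"rot": [0,0,0]},
  {"travel": [0,0,-1],"rot": [0,0,0]},
  {"travel": [0,0,-1],"rot": [0,0,0]},
  {"travel": [0,0,-0.45],"rot": [0,0,0]},
])

```text
t: 15.35
tcp_pos: [610.6, 192.0, 29.7]
orientation: [-0.001, 0.716, 0.698, -0.001]
contact_force: [-28.6, -6.8, 82.1]
grip_width: 48.9
grip_force: 106.3
```

Request:
move_arm([
  {"travel": [0,0,0],"rot": [0,0,0]},
  {"travel": [0,0,0],"rot": [0,0,0]},
])

```text
t: 15.55
tcp_pos: [611.5, 192.1, 30.0]
orientation: [-0.0, 0.716, 0.698, 0.0]
contact_force: [-4.7, -1.2, 5.6]
grip_width: 48.8
grip_force: 97.0
```

Request:
move_arm([
  {"travel": [0,0,0],"rot": [0,0,0]},
  {"travel": [0,0,0],"rot": [0,0,0]},
  {"travel": [0,0,0],"rot": [0,0,0]},
  {"travel": [0,0,0.5],"rot": [0,0,0]},
  {"travel": [0,0,1],"rot": [0,0,0]},
  {"travel": [0,0,1],"rot": [0,0,0]},
  {"travel": [0,0,1],"rot": [0,0,0]},
  {"travel": [0,0,1],"rot": [0,0,0]},
  {"travel": [0,0,1],"rot": [0,0,0]},
], gripper=62)

```text
t: 16.45
tcp_pos: [611.8, 192.0, 140.7]
orientation: [0.0, 0.716, 0.698, 0.0]
contact_force: [0.6, 0.3, -0.6]
grip_width: 62.0
grip_force: 0.0
```

```bash
python3 - <<'E'
from h import *
s=get_state();print(s["t"],s["tcp_pos"],s["orientation"].round(3));tops()
E
```

```text
16.45 [611.82543849 192.03376684 140.70949467] [0.    0.716 0.698 0.   ]
cart [ 694.8 -209.1] [ 51.2 106.8] jaw deg 4.4 grasp [ 696.2 -228.5]
cart [688.6 -86.8] [ 50.9 105.3] jaw deg 3.8 grasp [ 689.9 -106.3]
cart [ 597.5 -208.1] [ 51.  104.7] jaw deg -2.7 grasp [ 596.6 -227.6]
```

Request:
move_arm([
  {"travel": [0.26,-0.994,0],"rot": [0,0,0.088]},
  {"travel": [0.26,-0.994,0],"rot": [0,0,0.088]},
  {"travel": [0.26,-0.994,0],"rot": [0,0,0.088]},
  {"travel": [0.26,-0.994,0],"rot": [0,0,0.088]},
  {"travel": [0.26,-0.994,0],"rot": [0,0,0.088]},
  {"travel": [0.26,-0.994,0],"rot": [0,0,0.088]},
  {"travel": [0.26,-0.994,0],"rot": [0,0,0.088]},
  {"travel": [0.26,-0.994,0],"rot": [0,0,0.088]},
  {"travel": [0.26,-0.994,0],"rot": [0,0,0.088]},
  {"travel": [0.26,-0.994,0],"rot": [0,0,0.088]},
], gripper=66)

```text
t: 17.5
tcp_pos: [664.0, -7.6, 139.6]
orientation: [0.0, 0.694, 0.72, 0.0]
contact_force: [-0.3, 0.1, -0.2]
grip_width: 66.4
grip_force: 0.0
```

Request:
move_arm([
  {"travel": [0.26,-0.994,0],"rot": [0,0,0.088]},
  {"travel": [0.26,-0.994,0],"rot": [0,0,0.088]},
  {"travel": [0.26,-0.994,0],"rot": [0,0,0.088]},
  {"travel": [0.26,-0.994,0],"rot": [0,0,0.088]},
  {"travel": [0.26,-0.994,0],"rot": [0,0,0.088]},
  {"travel": [0,0,0],"rot": [0,0,0]},
  {"travel": [0,0,0],"rot": [0,0,0]},
  {"travel": [0,0,0],"rot": [0,0,0]},
])

```text
t: 18.3
tcp_pos: [689.6, -105.5, 139.2]
orientation: [-0.0, 0.683, 0.73, 0.0]
contact_force: [1.1, -0.5, 0.2]
grip_width: 65.9
grip_force: 0.0
```

```bash
cat >> h.py <<'E'
def closeup():
    "wrist view: refine lying cartridge under the tool (tool down)"
    s=get_state();T=tcpT(s);c=camera("wrist");W=world(c,T);p0=T[:3,3]
    k=((W[...,2]>45)&(W[...,2]<62)&(abs(W[...,0]-p0[0])<40)&(W[...,1]>p0[1]-38)&(W[...,1]<p0[1]+88)).astype(np.uint8)
    k=cv2.morphologyEx(k,cv2.MORPH_OPEN,np.ones((5,5)));p=W[k>0];r=cv2.minAreaRect(p[:,:2].astype(np.float32))
    a=r[2] if r[1][0]<r[1][1] else r[2]-90
    b=np.radians(a);g=np.array(r[0])+19.5*np.array([np.sin(b),-np.cos(b)])
    print("close",np.round(r[0],1),np.round(sorted(r[1]),1),"jaw",round(a,1),"grasp",g.round(1),"to go",(g-p0[:2]).round(1),"tcp",p0.round(1),"z",np.median(p[:,2]).round(1),"mindepth y",p[:,1].min().round(1),p[:,1].max().round(1))
    return c
E
python3 - <<'E'
from h import *
closeup();force(10)
E
```

```text
close [686.9 -88.8] [ 50.1 104.8] jaw 3.6 grasp [ 688.1 -108.2] to go [-1.5 -2.7] tcp [ 689.6 -105.5  139.2] z 54.5 mindepth y -142.2 -35.0
F [ 1.2100e-01 -2.2700e-01  1.3000e-02 -3.3000e-02 -7.6972e+01  3.3741e+01
  3.0000e-03 -0.0000e+00  3.0000e-03] sem [0.163 0.126 0.177] tcp [ 689.7 -106.1  139. ] grip 66.0 t 18.85
```

Request:
move_arm([
  {"travel": [-0.075,-0.12,-1],"rot": [0,0,0]},
  {"travel": [0,0,-1],"rot": [0,0,0]},
  {"travel": [0,0,-1],"rot": [0,0,0]},
  {"travel": [0,0,-1],"rot": [0,0,0]},
  {"travel": [0,0,-1],"rot": [0,0,0]},
  {"travel": [0,0,-0.4],"rot": [0,0,0]},
  {"travel": [0,0,-0.2],"rot": [0,0,0]},
  {"travel": [0,0,0],"rot": [0,0,0]},
])

```text
t: 19.65
tcp_pos: [688.4, -108.6, 27.1]
orientation: [0.0, 0.683, 0.73, -0.0]
contact_force: [0.0, 0.4, -0.4]
grip_width: 66.0
grip_force: 0.0
```

Request:
move_arm([
  {"travel": [0,0,0],"rot": [0,0,0]},
  {"travel": [0,0,0],"rot": [0,0,0]},
  {"travel": [0,0,0],"rot": [0,0,0]},
  {"travel": [0,0,0],"rot": [0,0,0]},
  {"travel": [0,0,0.6],"rot": [0,0,0]},
  {"travel": [0,0,1],"rot": [0,0,0]},
  {"travel": [0,0,1],"rot": [0,0,0]},
  {"travel": [0,0,1],"rot": [0,0,0]},
  {"travel": [0,0,1],"rot": [0,0,0]},
  {"travel": [0,0,1],"rot": [0,0,0]},
], gripper=0, newtons=90)

```text
t: 20.65
tcp_pos: [687.7, -108.4, 139.9]
orientation: [-0.0, 0.683, 0.73, -0.0]
contact_force: [0.1, 0.8, -5.3]
grip_width: 49.3
grip_force: 93.9
```

```bash
python3 - <<'E'
from h import *
camera("wrist");camera("wrist")
force(12)
E
```

```text
F [-1.4500e-01 -2.7000e-02 -4.9350e+00  2.1000e-02 -8.0942e+01  3.5945e+01
  1.3400e-01  1.8100e-01  0.0000e+00] sem [0.091 0.105 0.173] tcp [ 688.2 -108.6  138.8] grip 49.3 t 21.35
```

Request:
move_arm([
  {"travel": [0,1,0],"rot": [0,0,-0.06]},
  {"travel": [0,1,0],"rot": [0,0,-0.06]},
  {"travel": [0,1,0],"rot": [0,0,-0.06]},
  {"travel": [0,1,0],"rot": [0,0,-0.06]},
  {"travel": [0,1,0],"rot": [0,0,-0.06]},
  {"travel": [0,1,0],"rot": [0,0,-0.06]},
  {"travel": [0,1,0],"rot": [0,0,-0.06]},
  {"travel": [0,1,0],"rot": [0,0,-0.06]},
  {"travel": [0,1,0],"rot": [0,0,-0.06]},
  {"travel": [0,1,0],"rot": [0,0,-0.06]},
])

```text
t: 22.35
tcp_pos: [688.2, 92.2, 139.0]
orientation: [0.0, 0.698, 0.716, -0.0]
contact_force: [0.8, -0.5, -5.4]
grip_width: 48.9
grip_force: 94.4
```

Request:
move_arm([
  {"travel": [0.03,1,0],"rot": [0,0,-0.06]},
  {"travel": [0.03,1,0],"rot": [0,0,-0.06]},
  {"travel": [0.03,1,0],"rot": [0,0,-0.06]},
  {"travel": [0.03,1,0],"rot": [0,0,-0.06]},
  {"travel": [0.03,1,-0.8],"rot": [0,0,-0.06]},
  {"travel": [0,0,-1],"rot": [0,0,0]},
  {"travel": [0,0,-1],"rot": [0,0,0]},
  {"travel": [0,0,-1],"rot": [0,0,0]},
  {"travel": [0,0,-1],"rot": [0,0,0]},
  {"travel": [0,0,-0.45],"rot": [0,0,0]},
])

```text
t: 23.35
tcp_pos: [690.3, 191.3, 31.9]
orientation: [-0.001, 0.706, 0.709, -0.001]
contact_force: [-0.7, 0.0, -4.9]
grip_width: 48.9
grip_force: 94.1
```

Request:
move_arm([
  {"travel": [0,0,-0.08],"rot": [0,0,0]},
  {"travel": [0,0,-0.05],"rot": [0,0,0]},
  {"travel": [0,0,0],"rot": [0,0,0]},
])

```text
t: 23.65
tcp_pos: [691.8, 191.5, 32.5]
orientation: [0.0, 0.706, 0.709, 0.001]
contact_force: [0.3, 0.3, -4.4]
grip_width: 49.1
grip_force: 94.1
```

Request:
move_arm([
  {"travel": [0,0,-0.05],"rot": [0,0,0]},
  {"travel": [0,0,-0.05],"rot": [0,0,0]},
  {"travel": [0,0,-0.04],"rot": [0,0,0]},
  {"travel": [0,0,0],"rot": [0,0,0]},
])

```text
t: 24.05
tcp_pos: [691.4, 191.4, 29.4]
orientation: [0.0, 0.706, 0.709, 0.0]
contact_force: [-2.0, -0.7, 1.3]
grip_width: 49.3
grip_force: 94.8
```

Request:
move_arm([
  {"travel": [0,0,0],"rot": [0,0,0]},
  {"travel": [0,0,0],"rot": [0,0,0]},
  {"travel": [0,0,0],"rot": [0,0,0]},
  {"travel": [0,0,0.5],"rot": [0,0,0]},
  {"travel": [0,0,1],"rot": [0,0,0]},
  {"travel": [0,0,1],"rot": [0,0,0]},
  {"travel": [0,0,1],"rot": [0,0,0]},
  {"travel": [0,0,1],"rot": [0,0,0]},
  {"travel": [0,0,1],"rot": [0,0,0]},
], gripper=62)

```text
t: 24.95
tcp_pos: [691.3, 191.4, 140.4]
orientation: [0.0, 0.706, 0.709, 0.0]
contact_force: [-0.7, 0.2, -1.1]
grip_width: 61.7
grip_force: 0.0
```

Request:
move_arm([
  {"travel": [-0.24,-1,0],"rot": [0,0,-0.04]},
  {"travel": [-0.24,-1,0],"rot": [0,0,-0.04]},
  {"travel": [-0.24,-1,0],"rot": [0,0,-0.04]},
  {"travel": [-0.24,-1,0],"rot": [0,0,-0.04]},
  {"travel": [-0.24,-1,0],"rot": [0,0,-0.04]},
  {"travel": [-0.24,-1,0],"rot": [0,0,-0.04]},
  {"travel": [-0.24,-1,0],"rot": [0,0,-0.04]},
  {"travel": [-0.24,-1,0],"rot": [0,0,-0.04]},
  {"travel": [-0.24,-1,0],"rot": [0,0,-0.04]},
  {"travel": [-0.24,-1,0],"rot": [0,0,-0.04]},
], gripper=66)

```text
t: 25.95
tcp_pos: [642.5, -10.6, 138.5]
orientation: [-0.0, 0.716, 0.698, -0.0]
contact_force: [-0.1, -0.5, 0.3]
grip_width: 65.7
grip_force: 0.0
```

```bash
python3 - <<'E'
from h import *
s=get_state();print(s["t"],s["tcp_pos"],s["orientation"].round(3));tops()
E
```

```text
25.95 [642.48566696 -10.55390715 138.45784823] [-0.     0.716  0.698 -0.   ]
cart [ 694.4 -208.9] [ 50.7 105.9] jaw deg 4.6 grasp [ 696.  -228.4]
cart [691.8 212.3] [ 49.3 104.2] jaw deg -0.1 grasp [691.8 192.8]
cart [613.3 212.7] [ 49.5 104.5] jaw deg -0.7 grasp [613.  193.2]
cart [ 597.6 -208.3] [ 50.8 105.6] jaw deg -3.2 grasp [ 596.5 -227.8]
```

Request:
move_arm([
  {"travel": [-0.23,-0.987,0],"rot": [0,0,-0.04]},
  {"travel": [-0.23,-0.987,0],"rot": [0,0,-0.04]},
  {"travel": [-0.23,-0.987,0],"rot": [0,0,-0.04]},
  {"travel": [-0.23,-0.987,0],"rot": [0,0,-0.04]},
  {"travel": [-0.23,-0.987,0],"rot": [0,0,-0.04]},
  {"travel": [-0.23,-0.987,0],"rot": [0,0,-0.04]},
  {"travel": [-0.23,-0.987,0],"rot": [0,0,-0.04]},
  {"travel": [-0.23,-0.987,0],"rot": [0,0,-0.04]},
  {"travel": [-0.23,-0.987,0],"rot": [0,0,-0.04]},
  {"travel": [-0.23,-0.987,0],"rot": [0,0,-0.04]},
])

```text
t: 27.0
tcp_pos: [596.4, -207.4, 138.5]
orientation: [-0.0, 0.725, 0.688, -0.0]
contact_force: [0.0, -0.2, -0.0]
grip_width: 65.9
grip_force: 0.0
```

Request:
move_arm([
  {"travel": [0,-0.9,0],"rot": [0,0,-0.04]},
  {"travel": [0,0,0],"rot": [0,0,0]},
  {"travel": [0,0,0],"rot": [0,0,0]},
  {"travel": [0,0,0],"rot": [0,0,0]},
])

```text
t: 27.4
tcp_pos: [597.2, -223.5, 138.5]
orientation: [-0.0, 0.726, 0.688, 0.0]
contact_force: [0.4, -0.8, 0.7]
grip_width: 66.2
grip_force: 0.0
```

```bash
python3 - <<'E'
from h import *
closeup();force(10)
E
```

```text
close [ 595.6 -209.9] [ 50.1 104.4] jaw -3.2 grasp [ 594.5 -229.4] to go [-2.7 -5.9] tcp [ 597.2 -223.5  138.5] z 54.5 mindepth y -261.5 -156.6
F [-2.8100e-01  1.4400e-01  2.7000e-02 -5.6000e-02 -6.8913e+01  3.2960e+01
  2.0000e-03 -1.0000e-03  1.0000e-03] sem [0.189 0.136 0.132] tcp [ 597.3 -223.9  138.7] grip 66.1 t 27.95
```

Request:
move_arm([
  {"travel": [-0.135,-0.27,-1],"rot": [0,0,0]},
  {"travel": [0,0,-1],"rot": [0,0,0]},
  {"travel": [0,0,-1],"rot": [0,0,0]},
  {"travel": [0,0,-1],"rot": [0,0,0]},
  {"travel": [0,0,-1],"rot": [0,0,0]},
  {"travel": [0,0,-0.4],"rot": [0,0,0]},
  {"travel": [0,0,-0.2],"rot": [0,0,0]},
  {"travel": [0,0,0],"rot": [0,0,0]},
])

```text
t: 28.75
tcp_pos: [594.7, -229.4, 26.7]
orientation: [-0.0, 0.726, 0.688, 0.0]
contact_force: [-0.5, 0.9, -0.4]
grip_width: 65.9
grip_force: 0.0
```

Request:
move_arm([
  {"travel": [0,0,0],"rot": [0,0,0]},
  {"travel": [0,0,0],"rot": [0,0,0]},
  {"travel": [0,0,0],"rot": [0,0,0]},
  {"travel": [0,0,0],"rot": [0,0,0]},
  {"travel": [0,0,0.6],"rot": [0,0,0]},
  {"travel": [0,0,1],"rot": [0,0,0]},
  {"travel": [0,0,1],"rot": [0,0,0]},
  {"travel": [0,0,1],"rot": [0,0,0]},
  {"travel": [0,0,1],"rot": [0,0,0]},
  {"travel": [0,0,1],"rot": [0,0,0]},
], gripper=0, newtons=90)

```text
t: 29.75
tcp_pos: [594.2, -229.2, 139.9]
orientation: [-0.0, 0.726, 0.688, -0.0]
contact_force: [0.6, -0.2, -3.1]
grip_width: 48.9
grip_force: 93.7
```

```bash
python3 - <<'E'
from h import *
camera("wrist");camera("wrist")
force(12)
E
```

```text
F [ 1.5400e-01  8.0000e-03 -3.9090e+00  2.1000e-02 -7.1857e+01  3.4667e+01
  1.2800e-01  1.2900e-01  0.0000e+00] sem [0.16  0.183 0.101] tcp [ 594.5 -229.4  138.4] grip 49.5 t 30.45
```

Averaging force and torque, this one is about 402 g, inside the either-place band. It goes to the tray, near-right slot.

Request:
move_arm([
  {"travel": [0.052,0.96,0],"rot": [0,0,0.04]},
  {"travel": [0.052,0.96,0],"rot": [0,0,0.04]},
  {"travel": [0.052,0.96,0],"rot": [0,0,0.04]},
  {"travel": [0.052,0.96,0],"rot": [0,0,0.04]},
  {"travel": [0.052,0.96,0],"rot": [0,0,0.04]},
  {"travel": [0.052,0.96,0],"rot": [0,0,0.04]},
  {"travel": [0.052,0.96,0],"rot": [0,0,0.04]},
  {"travel": [0.052,0.96,0],"rot": [0,0,0.04]},
  {"travel": [0.052,0.96,0],"rot": [0,0,0.04]},
  {"travel": [0.052,0.96,0],"rot": [0,0,0.04]},
])

```text
t: 31.45
tcp_pos: [604.8, -35.3, 138.7]
orientation: [0.0, 0.716, 0.698, 0.0]
contact_force: [0.6, 0.2, -4.1]
grip_width: 49.0
grip_force: 93.9
```

Request:
move_arm([
  {"travel": [0.052,0.96,0],"rot": [0,0,0.04]},
  {"travel": [0.052,0.96,0],"rot": [0,0,0.04]},
  {"travel": [0.052,0.96,0],"rot": [0,0,0.04]},
  {"travel": [0.052,0.96,0],"rot": [0,0,0.04]},
  {"travel": [0.052,0.96,0],"rot": [0,0,0.04]},
  {"travel": [0.052,0.96,-0.8],"rot": [0,0,0.04]},
  {"travel": [0,0,-1],"rot": [0,0,0]},
  {"travel": [0,0,-1],"rot": [0,0,0]},
  {"travel": [0,0,-1],"rot": [0,0,0]},
  {"travel": [0,0,0],"rot": [0,0,0]},
])

```text
t: 32.45
tcp_pos: [609.2, 79.0, 60.1]
orientation: [-0.002, 0.71, 0.704, -0.002]
contact_force: [-0.3, 0.2, -3.8]
grip_width: 49.0
grip_force: 93.9
```

Request:
move_arm([
  {"travel": [0,0,-1],"rot": [0,0,0]},
  {"travel": [0,0,-0.4],"rot": [0,0,0]},
  {"travel": [0,0,-0.1],"rot": [0,0,0]},
  {"travel": [0,0,-0.06],"rot": [0,0,0]},
  {"travel": [0,0,-0.05],"rot": [0,0,0]},
  {"travel": [0,0,0],"rot": [0,0,0]},
])

```text
t: 33.05
tcp_pos: [611.5, 77.8, 31.0]
orientation: [0.0, 0.711, 0.704, 0.0]
contact_force: [-0.2, -0.8, -4.2]
grip_width: 48.8
grip_force: 94.1
```

Request:
move_arm([
  {"travel": [0,0,-0.05],"rot": [0,0,0]},
  {"travel": [0,0,-0.04],"rot": [0,0,0]},
  {"travel": [0,0,0],"rot": [0,0,0]},
])

```text
t: 33.35
tcp_pos: [611.3, 77.8, 28.9]
orientation: [0.0, 0.711, 0.704, 0.0]
contact_force: [-1.6, 0.3, -1.2]
grip_width: 49.3
grip_force: 94.5
```

Request:
move_arm([
  {"travel": [0,0,0],"rot": [0,0,0]},
  {"travel": [0,0,0],"rot": [0,0,0]},
  {"travel": [0,0,0],"rot": [0,0,0]},
  {"travel": [0,0,0.5],"rot": [0,0,0]},
  {"travel": [0,0,1],"rot": [0,0,0]},
  {"travel": [0,0,1],"rot": [0,0,0]},
  {"travel": [0,0,1],"rot": [0,0,0]},
  {"travel": [0,0,1],"rot": [0,0,0]},
  {"travel": [0,0,1],"rot": [0,0,0]},
], gripper=62)

```text
t: 34.25
tcp_pos: [611.2, 77.8, 140.4]
orientation: [0.0, 0.711, 0.704, 0.0]
contact_force: [0.4, -0.6, 0.2]
grip_width: 62.3
grip_force: 0.0
```

Request:
move_arm([
  {"travel": [0.264,-0.956,0],"rot": [0,0,0.08]},
  {"travel": [0.264,-0.956,0],"rot": [0,0,0.08]},
  {"travel": [0.264,-0.956,0],"rot": [0,0,0.08]},
  {"travel": [0.264,-0.956,0],"rot": [0,0,0.08]},
  {"travel": [0.264,-0.956,0],"rot": [0,0,0.08]},
  {"travel": [0.264,-0.956,0],"rot": [0,0,0.08]},
  {"travel": [0.264,-0.956,0],"rot": [0,0,0.08]},
  {"travel": [0.264,-0.956,0],"rot": [0,0,0.08]},
  {"travel": [0.264,-0.956,0],"rot": [0,0,0.08]},
  {"travel": [0.264,-0.956,0],"rot": [0,0,0.08]},
], gripper=66)

```text
t: 35.25
tcp_pos: [664.2, -114.2, 139.5]
orientation: [0.0, 0.691, 0.723, 0.0]
contact_force: [0.1, 0.7, -0.2]
grip_width: 65.8
grip_force: 0.0
```

Request:
move_arm([
  {"travel": [0.264,-0.956,0],"rot": [0,0,0.08]},
  {"travel": [0.264,-0.956,0],"rot": [0,0,0.08]},
  {"travel": [0.264,-0.956,0],"rot": [0,0,0.08]},
  {"travel": [0.264,-0.956,0],"rot": [0,0,0.08]},
  {"travel": [0.264,-0.956,0],"rot": [0,0,0.08]},
  {"travel": [0.264,-0.956,0],"rot": [0,0,0.08]},
  {"travel": [0,0,0],"rot": [0,0,0]},
  {"travel": [0,0,0],"rot": [0,0,0]},
  {"travel": [0,0,0],"rot": [0,0,0]},
])

```text
t: 36.15
tcp_pos: [695.5, -227.6, 138.7]
orientation: [-0.0, 0.678, 0.735, 0.0]
contact_force: [-0.1, -0.2, -0.4]
grip_width: 65.6
grip_force: 0.0
```

```bash
python3 - <<'E'
from h import *
closeup();tops();force(10)
E
```

```text
close [ 693.  -210.6] [ 50.1 104.3] jaw 4.7 grasp [ 694.6 -230.1] to go [-1.  -2.4] tcp [ 695.5 -227.6  138.7] z 54.4 mindepth y -264.2 -156.9
cart [ 692.8 -189.4] [50.5 67.1] jaw deg 3.7 grasp [ 694.  -208.8]
cart [691.6 212.5] [ 50.  103.6] jaw deg -0.1 grasp [691.5 193. ]
cart [613.6 212.6] [ 50.4 104.3] jaw deg -0.8 grasp [613.3 193.1]
cart [612.5  98.3] [ 50.1 103.3] jaw deg -0.5 grasp [612.3  78.8]
F [-1.7900e-01 -9.8000e-02 -1.3400e-01 -1.0000e-02 -8.1567e+01  3.4143e+01
  3.0000e-03  0.0000e+00  1.0000e-03] sem [0.125 0.116 0.136] tcp [ 695.6 -228.   138.6] grip 66.0 t 36.75
```

Request:
move_arm([
  {"travel": [-0.05,-0.11,-1],"rot": [0,0,0]},
  {"travel": [0,0,-1],"rot": [0,0,0]},
  {"travel": [0,0,-1],"rot": [0,0,0]},
  {"travel": [0,0,-1],"rot": [0,0,0]},
  {"travel": [0,0,-1],"rot": [0,0,0]},
  {"travel": [0,0,-0.4],"rot": [0,0,0]},
  {"travel": [0,0,-0.2],"rot": [0,0,0]},
  {"travel": [0,0,0],"rot": [0,0,0]},
])

```text
t: 37.55
tcp_pos: [694.8, -230.4, 26.7]
orientation: [-0.0, 0.678, 0.735, -0.0]
contact_force: [0.3, 0.4, -0.5]
grip_width: 65.5
grip_force: 0.0
```

Request:
move_arm([
  {"travel": [0,0,0],"rot": [0,0,0]},
  {"travel": [0,0,0],"rot": [0,0,0]},
  {"travel": [0,0,0],"rot": [0,0,0]},
  {"travel": [0,0,0],"rot": [0,0,0]},
  {"travel": [0,0,0.6],"rot": [0,0,0]},
  {"travel": [0,0,1],"rot": [0,0,0]},
  {"travel": [0,0,1],"rot": [0,0,0]},
  {"travel": [0,0,1],"rot": [0,0,0]},
  {"travel": [0,0,1],"rot": [0,0,0]},
  {"travel": [0,0,1],"rot": [0,0,0]},
], gripper=0, newtons=90)

```text
t: 38.55
tcp_pos: [694.2, -230.1, 139.5]
orientation: [-0.001, 0.678, 0.735, -0.0]
contact_force: [-0.2, 0.2, -5.4]
grip_width: 49.3
grip_force: 93.9
```

```bash
python3 - <<'E'
from h import *
camera("wrist");camera("wrist")
force(12)
E
```

```text
F [ 9.0000e-03 -1.5700e-01 -4.7290e+00  2.0000e-02 -8.5679e+01  3.6285e+01
  1.6000e-01  1.5700e-01  0.0000e+00] sem [0.134 0.19  0.143] tcp [ 694.6 -230.3  138.4] grip 48.9 t 39.25
```

About 475 g by force and about 485 g by torque, so this one is heavy. It goes in the tray's last slot (far right).

Request:
move_arm([
  {"travel": [-0.008,0.964,0],"rot": [0,0,-0.078]},
  {"travel": [-0.008,0.964,0],"rot": [0,0,-0.078]},
  {"travel": [-0.008,0.964,0],"rot": [0,0,-0.078]},
  {"travel": [-0.008,0.964,0],"rot": [0,0,-0.078]},
  {"travel": [-0.008,0.964,0],"rot": [0,0,-0.078]},
  {"travel": [-0.008,0.964,0],"rot": [0,0,-0.078]},
  {"travel": [-0.008,0.964,0],"rot": [0,0,-0.078]},
  {"travel": [-0.008,0.964,0],"rot": [0,0,-0.078]},
  {"travel": [-0.008,0.964,0],"rot": [0,0,-0.078]},
  {"travel": [-0.008,0.964,0],"rot": [0,0,-0.078]},
])

```text
t: 40.25
tcp_pos: [692.8, -35.9, 138.8]
orientation: [-0.0, 0.698, 0.716, 0.0]
contact_force: [-0.8, -0.0, -5.6]
grip_width: 49.1
grip_force: 94.1
```

Request:
move_arm([
  {"travel": [-0.008,0.964,0],"rot": [0,0,-0.078]},
  {"travel": [-0.008,0.964,0],"rot": [0,0,-0.078]},
  {"travel": [-0.008,0.964,0],"rot": [0,0,-0.078]},
  {"travel": [-0.008,0.964,0],"rot": [0,0,-0.078]},
  {"travel": [-0.008,0.964,0],"rot": [0,0,-0.078]},
  {"travel": [-0.008,0.964,0],"rot": [0,0,-0.078]},
  {"travel": [0,0,-1],"rot": [0,0,0]},
  {"travel": [0,0,-1],"rot": [0,0,0]},
  {"travel": [0,0,-1],"rot": [0,0,0]},
  {"travel": [0,0,-0.8],"rot": [0,0,0]},
])

```text
t: 41.25
tcp_pos: [691.4, 79.1, 61.5]
orientation: [-0.0, 0.71, 0.705, -0.0]
contact_force: [0.6, 0.3, -5.4]
grip_width: 49.1
grip_force: 94.2
```

```bash
python3 - <<'E'
from h import *
c=tops();s=get_state();print(s["tcp_pos"],s["grip_width"],s["contact_force"]);save("pics/t2.png",c)
E
```

```text
cart [691.5 216.7] [49.3 95.6] jaw deg -0.5 grasp [691.3 197.2]
cart [613.8 227.1] [50.6 75.1] jaw deg -1.9 grasp [613.2 207.6]
[690.29127657  78.93503448  58.78353273] 48.79696886324965 [-1.0535325  -0.68607536 -8.07998858]
```

View pics/t2.png

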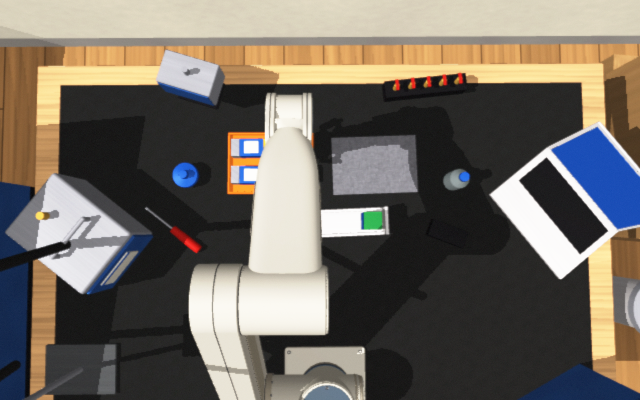

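The pad is empty. Two cartridges are visible in the tray at (250,147) and (250,175), and the arm hides the right half, where the third lies and the fourth hangs. Lowering it slowly.

Request:
move_arm([
  {"travel": [0,0,-0.8],"rot": [0,0,0]},
  {"travel": [0,0,-0.5],"rot": [0,0,0]},
  {"travel": [0,0,-0.1],"rot": [0,0,0]},
  {"travel": [0,0,-0.06],"rot": [0,0,0]},
  {"travel": [0,0,-0.05],"rot": [0,0,0]},
  {"travel": [0,0,-0.05],"rot": [0,0,0]},
  {"travel": [0,0,-0.04],"rot": [0,0,0]},
  {"travel": [0,0,0],"rot": [0,0,0]},
])

```text
t: 42.1
tcp_pos: [692.1, 78.2, 30.8]
orientation: [0.0, 0.71, 0.704, 0.0]
contact_force: [0.1, -0.6, -4.9]
grip_width: 49.0
grip_force: 94.2
```

Request:
move_arm([
  {"travel": [0,0,-0.05],"rot": [0,0,0]},
  {"travel": [0,0,-0.04],"rot": [0,0,0]},
  {"travel": [0,0,0],"rot": [0,0,0]},
])

```text
t: 42.4
tcp_pos: [692.2, 78.1, 29.0]
orientation: [0.0, 0.71, 0.704, 0.0]
contact_force: [-1.0, 0.0, -2.0]
grip_width: 49.1
grip_force: 94.6
```

Request:
move_arm([
  {"travel": [0,0,0],"rot": [0,0,0]},
  {"travel": [0,0,0],"rot": [0,0,0]},
  {"travel": [0,0,0],"rot": [0,0,0]},
  {"travel": [0,0,0.5],"rot": [0,0,0]},
  {"travel": [0,0,1],"rot": [0,0,0]},
  {"travel": [0,0,1],"rot": [0,0,0]},
  {"travel": [0,0,1],"rot": [0,0,0]},
  {"travel": [0,0,1],"rot": [0,0,0]},
  {"travel": [0,0,1],"rot": [0,0,0]},
  {"travel": [0,0,1],"rot": [0,0,0]},
], gripper=62)

```text
t: 43.4
tcp_pos: [692.1, 78.2, 160.7]
orientation: [0.0, 0.71, 0.704, 0.0]
contact_force: [0.3, 0.5, -0.4]
grip_width: 62.1
grip_force: 0.0
```

Request:
move_arm([
  {"travel": [-0.5,-1,0.6],"rot": [0,0,0]},
  {"travel": [-0.5,-1,0.6],"rot": [0,0,0]},
  {"travel": [-0.5,-1,0.6],"rot": [0,0,0]},
  {"travel": [-0.5,-1,0.6],"rot": [0,0,0]},
  {"travel": [-0.5,-1,0.6],"rot": [0,0,0]},
  {"travel": [-0.5,-1,0.6],"rot": [0,0,0]},
  {"travel": [-0.5,-1,0.6],"rot": [0,0,0]},
  {"travel": [-0.5,-1,0.6],"rot": [0,0,0]},
  {"travel": [0,0,0],"rot": [0,0,0]},
])

```text
t: 44.3
tcp_pos: [611.1, -84.6, 257.3]
orientation: [0.001, 0.711, 0.703, 0.0]
contact_force: [1.2, 0.0, 0.3]
grip_width: 62.1
grip_force: 0.0
```

```bash
python3 - <<'E'
from h import *
c=tops();s=get_state();print(s["t"],s["tcp_pos"])
W=world(c);k=cv2.inRange(cv2.cvtColor(c["frame"],cv2.COLOR_RGB2HSV),(0,150,80),(6,255,255));k[:, :220]=0;k[:,300:]=0;k[:180]=0;k[280:]=0
p=W[k>0];print("bar",len(p),np.percentile(p,[2,50,98],0).round(0).tolist())
E
```

```text
cart [691.4 212.2] [ 49.6 103.9] jaw deg -0.5 grasp [691.2 192.7]
cart [693.4  99.2] [ 50.9 100.9] jaw deg -0.1 grasp [693.3  79.7]
cart [613.4 212.2] [ 50.2 103.7] jaw deg -0.4 grasp [613.2 192.7]
cart [612.4  98.1] [ 49.8 103. ] jaw deg -0.4 grasp [612.3  78.6]
44.35 [611.47163727 -83.43525926 256.18578786]
bar 132 [[334.0, 165.0, 2.0], [369.0, 172.0, 119.0], [397.0, 182.0, 170.0]]
```

All four lie flat in the tray and there is plenty of time left. The 402 g cartridge was the closest call, so I reweigh it before closing the bar.

Request:
move_arm([
  {"travel": [0,0.9,-0.65],"rot": [0,0,0]},
  {"travel": [0,0.9,-0.65],"rot": [0,0,0]},
  {"travel": [0,0.9,-0.65],"rot": [0,0,0]},
  {"travel": [0,0.9,-0.65],"rot": [0,0,0]},
  {"travel": [0,0.9,-0.65],"rot": [0,0,0]},
  {"travel": [0,0.9,-0.65],"rot": [0,0,0]},
  {"travel": [0,0.9,-0.65],"rot": [0,0,0]},
  {"travel": [0,0.9,-0.65],"rot": [0,0,0]},
  {"travel": [0,0.9,-0.65],"rot": [0,0,0]},
  {"travel": [0,0,0],"rot": [0,0,0]},
])

```text
t: 45.35
tcp_pos: [611.0, 82.7, 135.5]
orientation: [-0.001, 0.709, 0.705, -0.001]
contact_force: [-0.1, -0.4, 0.3]
grip_width: 62.0
grip_force: 0.0
```

```bash
python3 - <<'E'
from h import *
camera("wrist");force(16)
E
```

```text
F [-1.7100e-01 -9.4000e-02 -1.5800e-01  2.2700e-01 -6.6008e+01  3.2574e+01
 -8.0000e-03  9.0000e-03  6.0000e-03] sem [0.131 0.153 0.147] tcp [612.1  80.1 137.8] grip 61.6 t 46.2
```

Request:
move_arm([
  {"travel": [0,-0.07,-1],"rot": [0,0,0]},
  {"travel": [0,0,-1],"rot": [0,0,0]},
  {"travel": [0,0,-1],"rot": [0,0,0]},
  {"travel": [0,0,-1],"rot": [0,0,0]},
  {"travel": [0,0,-0.8],"rot": [0,0,0]},
  {"travel": [0,0,-0.4],"rot": [0,0,0]},
  {"travel": [0,0,-0.2],"rot": [0,0,0]},
  {"travel": [0,0,0],"rot": [0,0,0]},
])

```text
t: 47.0
tcp_pos: [612.1, 78.8, 29.8]
orientation: [-0.0, 0.71, 0.704, -0.0]
contact_force: [-0.1, 0.2, 0.8]
grip_width: 61.9
grip_force: 0.0
```

Request:
move_arm([
  {"travel": [0,0,0],"rot": [0,0,0]},
  {"travel": [0,0,0],"rot": [0,0,0]},
  {"travel": [0,0,0],"rot": [0,0,0]},
  {"travel": [0,0,0],"rot": [0,0,0]},
  {"travel": [0,0,0.4],"rot": [0,0,0]},
  {"travel": [0,0,1],"rot": [0,0,0]},
  {"travel": [0,0,1],"rot": [0,0,0]},
  {"travel": [0,0,1],"rot": [0,0,0]},
  {"travel": [0,0,1],"rot": [0,0,0]},
  {"travel": [0,0,1],"rot": [0,0,0]},
], gripper=0, newtons=90)

```text
t: 48.0
tcp_pos: [611.7, 78.8, 138.7]
orientation: [-0.0, 0.71, 0.704, -0.0]
contact_force: [0.5, 0.1, -3.6]
grip_width: 49.4
grip_force: 93.6
```

```bash
python3 - <<'E'
from h import *
for _ in range(3):camera("wrist")
force(20)
E
```

```text
F [-3.6000e-02  5.2000e-02 -3.7670e+00  8.0000e-03 -6.8711e+01  3.4184e+01
  1.3000e-02  1.3800e-01  0.0000e+00] sem [0.102 0.081 0.143] tcp [612.1  78.8 137.9] grip 49.1 t 49.15
```

```bash
python3 - <<'E'
from h import *
force(14)
E
```

```text
F [ 2.0000e-02 -4.7000e-02 -3.5570e+00  0.0000e+00 -6.8449e+01  3.4062e+01
  3.0000e-03  1.3800e-01 -0.0000e+00] sem [0.166 0.143 0.114] tcp [612.1  78.8 137.8] grip 49.1 t 49.85
```

The combined estimate is 378 ± 7 g, inside the either-place band and above 3.45 N. I set it back down.

Request:
move_arm([
  {"travel": [0,0,-1],"rot": [0,0,0]},
  {"travel": [0,0,-1],"rot": [0,0,0]},
  {"travel": [0,0,-1],"rot": [0,0,0]},
  {"travel": [0,0,-1],"rot": [0,0,0]},
  {"travel": [0,0,-0.8],"rot": [0,0,0]},
  {"travel": [0,0,-0.3],"rot": [0,0,0]},
  {"travel": [0,0,-0.1],"rot": [0,0,0]},
  {"travel": [0,0,-0.08],"rot": [0,0,0]},
  {"travel": [0,0,-0.06],"rot": [0,0,0]},
  {"travel": [0,0,-0.04],"rot": [0,0,0]},
])

```text
t: 50.85
tcp_pos: [612.5, 78.8, 30.9]
orientation: [0.0, 0.71, 0.704, 0.0]
contact_force: [0.3, -1.8, 4.9]
grip_width: 48.9
grip_force: 94.4
```

Request:
move_arm([
  {"travel": [0,0,-0.03],"rot": [0,0,0]},
  {"travel": [0,0,0],"rot": [0,0,0]},
])

```text
t: 51.05
tcp_pos: [612.5, 78.8, 30.9]
orientation: [0.001, 0.71, 0.704, 0.001]
contact_force: [-2.0, 0.1, 4.1]
grip_width: 49.3
grip_force: 94.9
```

Request:
move_arm([
  {"travel": [0,0,0],"rot": [0,0,0]},
  {"travel": [0,0,0],"rot": [0,0,0]},
  {"travel": [0,0,0],"rot": [0,0,0]},
  {"travel": [0,0,0.5],"rot": [0,0,0]},
  {"travel": [0,0,1],"rot": [0,0,0]},
  {"travel": [0,0,1],"rot": [0,0,0]},
  {"travel": [0,0,1],"rot": [0,0,0]},
  {"travel": [0,0,1],"rot": [0,0,0]},
  {"travel": [0,0,1],"rot": [0,0,0]},
  {"travel": [0,0,1],"rot": [0,0,0]},
], gripper=62)

```text
t: 52.05
tcp_pos: [612.1, 78.8, 161.3]
orientation: [0.0, 0.71, 0.704, 0.0]
contact_force: [0.4, -0.6, -0.0]
grip_width: 62.1
grip_force: 0.0
```

Request:
move_arm([
  {"travel": [-0.2,-1,1],"rot": [0,0,0]},
  {"travel": [-0.2,-1,1],"rot": [0,0,0]},
  {"travel": [-0.2,-1,1],"rot": [0,0,0]},
  {"travel": [-0.2,-1,1],"rot": [0,0,0]},
  {"travel": [-0.2,-1,1],"rot": [0,0,0]},
  {"travel": [-0.2,-1,0],"rot": [0,0,0]},
  {"travel": [-0.2,-1,0],"rot": [0,0,0]},
  {"travel": [-0.2,-1,0],"rot": [0,0,0]},
  {"travel": [-0.2,-1,0],"rot": [0,0,0]},
])

```text
t: 52.95
tcp_pos: [575.8, -102.0, 260.5]
orientation: [0.0, 0.71, 0.704, 0.0]
contact_force: [0.7, 0.2, -0.5]
grip_width: 61.9
grip_force: 0.0
```

```bash
python3 - <<'E'
from h import *
c=tops();s=get_state();print(s["t"],s["tcp_pos"],s["orientation"].round(3));save("pics/t3.png",c)
W=world(c);hsv=cv2.cvtColor(c["frame"],cv2.COLOR_RGB2HSV)
k=cv2.inRange(hsv,(0,0,150),(180,60,255));k[:, :235]=0;k[:,262:]=0;k[:200]=0;k[280:]=0
p=W[(k>0)&(W[...,2]>60)];print("pin",len(p),np.percentile(p,[5,50,95],0).round(0).tolist() if len(p) else 0)
E
```

```text
cart [692.  212.3] [ 49.8 104.3] jaw deg 0.2 grasp [692.1 192.8]
cart [693.4  99.1] [ 50.6 100.7] jaw deg -0.6 grasp [693.2  79.6]
cart [613.6 212.4] [ 50.2 104.2] jaw deg -1.0 grasp [613.3 192.9]
cart [612.9  98.4] [ 49.1 103.7] jaw deg -0.2 grasp [612.8  78.9]
53.0 [ 575.42345591 -104.44224873  260.37259088] [ 0.001  0.71   0.704 -0.   ]
pin 71 [[351.0, 181.0, 141.0], [357.0, 202.0, 146.0], [360.0, 224.0, 152.0]]
```

View pics/t3.png

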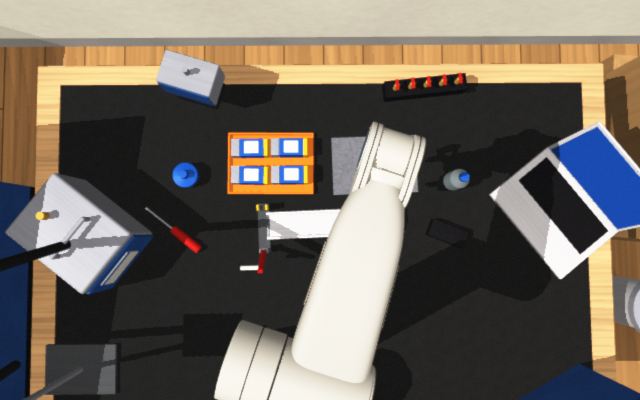

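The top view shows all four cartridges flat in the tray, at (250,147), (288,147), (250,176) and (290,175). The bar is open, with its pin at (249,268). The other items have not moved. Now I swing the bar back.

Request:
move_arm([
  {"travel": [-0.69,0.976,0],"rot": [0,0,0.04]},
  {"travel": [-0.69,0.976,0],"rot": [0,0,0.04]},
  {"travel": [-0.69,0.976,0],"rot": [0,0,0.04]},
  {"travel": [-0.69,0.976,0],"rot": [0,0,0.04]},
  {"travel": [-0.69,0.976,0],"rot": [0,0,0.04]},
  {"travel": [-0.69,0.976,0],"rot": [0,0,0.04]},
  {"travel": [-0.69,0.976,0],"rot": [0,0,0.04]},
  {"travel": [-0.69,0.976,0],"rot": [0,0,0.04]},
  {"travel": [-0.69,0.976,0],"rot": [0,0,0.04]},
  {"travel": [-0.69,0.976,0],"rot": [0,0,0.04]},
], gripper=45)

```text
t: 54.0
tcp_pos: [437.3, 94.9, 260.4]
orientation: [0.0, 0.7, 0.714, 0.0]
contact_force: [0.1, 0.4, -0.1]
grip_width: 45.1
grip_force: 0.0
```

Request:
move_arm([
  {"travel": [-0.69,0.976,0],"rot": [0,0,0.04]},
  {"travel": [-0.69,0.976,0],"rot": [0,0,0.04]},
  {"travel": [-0.69,0.976,0],"rot": [0,0,0.04]},
  {"travel": [-0.69,0.976,0],"rot": [0,0,0.04]},
  {"travel": [-0.69,0.976,0],"rot": [0,0,0.04]},
  {"travel": [-0.69,0.976,0],"rot": [0,0,0.04]},
  {"travel": [0,0,0],"rot": [0,0,0]},
  {"travel": [0,0,0],"rot": [0,0,0]},
])

```text
t: 54.8
tcp_pos: [355.1, 211.4, 260.2]
orientation: [0.0, 0.693, 0.721, 0.0]
contact_force: [0.5, -0.9, -0.7]
grip_width: 45.0
grip_force: 0.0
```

Request:
move_arm([
  {"travel": [0,-0.15,-1],"rot": [0,0,0]},
  {"travel": [0,0,-1],"rot": [0,0,0]},
  {"travel": [0,0,-1],"rot": [0,0,0]},
  {"travel": [0,0,-1],"rot": [0,0,0]},
  {"travel": [0,0,-1],"rot": [0,0,0]},
  {"travel": [0,0,-0.8],"rot": [0,0,0]},
  {"travel": [0,0,-0.2],"rot": [0,0,0]},
  {"travel": [0,0,0],"rot": [0,0,0]},
])

```text
t: 55.6
tcp_pos: [355.5, 207.6, 139.6]
orientation: [-0.0, 0.694, 0.72, -0.0]
contact_force: [-0.7, -0.5, 0.5]
grip_width: 45.1
grip_force: 0.0
```

Request:
move_arm([
  {"travel": [0,0,0],"rot": [0,0,0]},
  {"travel": [0,0,0],"rot": [0,0,0]},
  {"travel": [0,0,0],"rot": [0,0,0]},
  {"travel": [0,0,0],"rot": [0,0,0]},
  {"travel": [0,0,0],"rot": [0,0,0]},
], gripper=0, newtons=40)

```text
t: 56.1
tcp_pos: [355.5, 208.2, 140.4]
orientation: [0.0, 0.694, 0.72, 0.001]
contact_force: [-1.1, -0.8, 6.2]
grip_width: 10.3
grip_force: 39.0
```

Request:
move_arm([
  {"travel": [0.74,0.026,0.25],"rot": [0,0,0]},
  {"travel": [0.776,0.027,0.136],"rot": [0,0,0]},
  {"travel": [0.787,0.027,0.02],"rot": [0,0,0]},
  {"travel": [0.78,0.027,-0.1],"rot": [0,0,0]},
  {"travel": [0.758,0.026,-0.214],"rot": [0,0,0]},
  {"travel": [0.717,0.025,-0.325],"rot": [0,0,0]},
  {"travel": [0.66,0.023,-0.428],"rot": [0,0,0]},
  {"travel": [0.59,0.02,-0.523],"rot": [0,0,0]},
  {"travel": [0,0,0],"rot": [0,0,0]},
])

```text
t: 57.0
tcp_pos: [474.0, 212.4, 114.6]
orientation: [0.0, 0.694, 0.72, 0.001]
contact_force: [3.4, 3.0, 0.5]
grip_width: 10.2
grip_force: 38.9
```

Request:
move_arm([
  {"travel": [0.5,0.017,-0.605],"rot": [0,0,0]},
  {"travel": [0.41,0.014,-0.673],"rot": [0,0,0]},
  {"travel": [0.3,0.01,-0.727],"rot": [0,0,0]},
  {"travel": [0.19,0.007,-0.764],"rot": [0,0,0]},
  {"travel": [0.05,0,-0.4],"rot": [0,0,0]},
  {"travel": [0.02,0,-0.2],"rot": [0,0,0]},
  {"travel": [0,0,0],"rot": [0,0,0]},
  {"travel": [0,0,0],"rot": [0,0,0]},
])

```text
t: 57.8
tcp_pos: [499.4, 213.1, 48.2]
orientation: [-0.001, 0.694, 0.72, -0.001]
contact_force: [-11.9, 0.3, 19.4]
grip_width: 10.2
grip_force: 41.4
```

Request:
move_arm([
  {"travel": [0,0,-0.1],"rot": [0,0,0]},
  {"travel": [0,0,-0.1],"rot": [0,0,0]},
  {"travel": [0,0,0],"rot": [0,0,0]},
])

```text
t: 58.1
tcp_pos: [499.5, 213.2, 45.4]
orientation: [-0.001, 0.694, 0.72, -0.0]
contact_force: [-15.8, 0.7, 31.3]
grip_width: 10.4
grip_force: 45.0
```

```bash
python3 - <<'E'
from h import *
s=get_state();T=tcpT(s);c=camera("wrist");W=world(c,T);hsv=cv2.cvtColor(c["frame"],cv2.COLOR_RGB2HSV)
k=cv2.inRange(hsv,(0,150,60),(6,255,255));p=W[(k>0)&(c["depth"]>0)&(abs(W[...,1]-176)<12)&(W[...,2]>35)&(W[...,2]<80)]
x=p[:,0];print(len(p),"slope",np.polyfit(x,p[:,2],1),x.min(),x.max());print(s["tcp_pos"],s["contact_force"])
E
```

```text
1695 slope [2.34992745e-02 3.88057160e+01] 399.935775572378 509.4431905272821
[499.47335677 213.158598    45.38019454] [-15.8265494    0.74255812  31.34188303]
```

Request:
move_arm([
  {"travel": [0,0,0],"rot": [0,0,0]},
  {"travel": [0,0,0],"rot": [0,0,0]},
  {"travel": [0,0,0],"rot": [0,0,0]},
  {"travel": [0,0,0.5],"rot": [0,0,0]},
  {"travel": [0,0,1],"rot": [0,0,0]},
  {"travel": [0,0,1],"rot": [0,0,0]},
  {"travel": [0,0,1],"rot": [0,0,0]},
  {"travel": [0,0,0],"rot": [0,0,0]},
  {"travel": [0,0,0],"rot": [0,0,0]},
], gripper=40)

```text
t: 59.05
tcp_pos: [501.1, 213.1, 114.8]
orientation: [0.0, 0.694, 0.72, 0.0]
contact_force: [0.2, 0.5, -0.3]
grip_width: 39.8
grip_force: 0.0
```

```bash
python3 - <<'E'
from h import *
s=get_state();T=tcpT(s);c=camera("wrist");W=world(c,T);hsv=cv2.cvtColor(c["frame"],cv2.COLOR_RGB2HSV)
def sl(W,d,hsv):
    k=cv2.erode(cv2.inRange(hsv,(0,150,60),(6,255,255)),np.ones((3,3)));m=(k>0)&(d>0)&(abs(W[...,1]-176)<12)&(W[...,2]>35)&(W[...,2]<80);p=W[m];print(len(p),"bar slope",np.polyfit(p[:,0],p[:,2],1).round(4),p[:,0].min().round(),p[:,0].max().round(),"fit z at 480",np.polyval(np.polyfit(p[:,0],p[:,2],1),480))
    f=(abs(W[...,1]-70)<60)&(abs(W[...,0]-473)<22)&(d>0)&(W[...,2]<25);q=W[f];print("rack floor",len(q),np.c_[q[:,:2],np.ones(len(q))].shape, np.linalg.lstsq(np.c_[q[:,:2],np.ones(len(q))],q[:,2],rcond=None)[0].round(4))
sl(W,c["depth"],hsv)
c0=dict(np.load("w1.npz"));sl(world(c0,c0["T"]),c0["depth"],cv2.cvtColor(c0["frame"],cv2.COLOR_RGB2HSV))
print(s["tcp_pos"],s["grip_width"]);save("pics/w4.png",c)
E
```

```text
2030 bar slope [9.20000e-03 4.62074e+01] 401.0 524.0 fit z at 480 50.62117875156848
rack floor 2142 (2142, 3) [-2.4000e-03  1.8000e-03  7.2357e+00]
1507 bar slope [1.95000e-02 4.27868e+01] 402.0 524.0 fit z at 480 52.15788226990482
rack floor 2904 (2904, 3) [1.8000e-03 1.8000e-03 5.2295e+00]
[501.13055517 213.06137819 114.78951151] 39.808296642752225
```

View pics/w4.png

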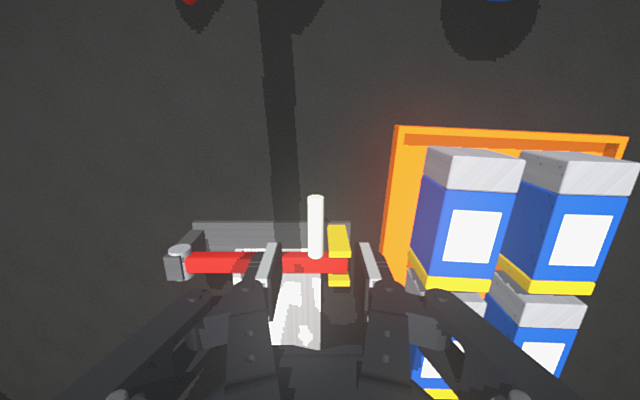

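The wrist view shows the bar level between the yellow cheeks (slope about 0.01 rad, top at 51 mm), with the jaws clear of it. I retreat and hand in.

Request:
move_arm([
  {"travel": [0,0,1],"rot": [0,0,0]},
  {"travel": [0,0,1],"rot": [0,0,0]},
  {"travel": [0,0,1],"rot": [0,0,0]},
  {"travel": [0,0,1],"rot": [0,0,0]},
  {"travel": [0,0,1],"rot": [0,0,0]},
  {"travel": [0,0,0],"rot": [0,0,0]},
  {"travel": [0,0,0],"rot": [0,0,0]},
  {"travel": [0,0,0],"rot": [0,0,0]},
])

```text
t: 59.9
tcp_pos: [500.4, 212.9, 213.1]
orientation: [-0.001, 0.694, 0.72, -0.001]
contact_force: [-0.7, 1.1, -0.3]
grip_width: 39.9
grip_force: 0.0
```

```bash
python3 - <<'E'
from h import *
tops();print(hand_in())
E
```

```text
cart [691.8 212.1] [ 49.7 103.7] jaw deg 0.1 grasp [691.9 192.6]
cart [693.3  99.3] [ 51.5 101. ] jaw deg -0.7 grasp [693.1  79.8]
cart [613.4 212.5] [ 49.7 103.7] jaw deg -0.8 grasp [613.2 193. ]
cart [612.7  98.3] [ 49.5 103.3] jaw deg -0.4 grasp [612.5  78.8]
the job is handed in; nothing more can be done
None
```

The job is handed in, verdict not shown: all four cartridges (about 378, 440, 475 and 505 g; the 378 g one is within 35 g of the limit) lie flat in the tray, the red bar is down in its catch, and the spare still stands in the rack.

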